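# Press the hood onto a dolls-house clock under the lamp

## Task

Stand the little oak clock hood, dial to the front, centred and square on top of the clock case that waits on the sprung stand under the lamp, and let go of it. Then press straight down on the hood, without rocking it, with a gentle, steady push of about 10 newtons for two to three seconds so that the glue takes, and back away; the case is delicate and must never be loaded with more than 20 newtons. Leave the hood sitting true, and do not bump the lamp or move the dining table, the bell jar or the pin tray.

Things in the scene. Friction and masses are not known exactly. Their poses are not given: they have to be found in the camera images.
- hood_mid (a point): Centre, half-way up, of the loose oak clock hood: an upright block 34 mm deep (x), 50 mm wide (y), 44 mm high, about 80 g; its top 8 mm are a flat-topped cornice 38 mm deep, flush at the sides. A round dial is on its front, which looks to its own -x; z up. It starts upright on the cork riser. Grip it by the two plain sides, 50 mm apart along y.
- hood_dial (a point): Centre of the dial on the hood's front face, 18 mm in front of (-x) and 4 mm below the hood's centre.
- clock: Oak clock case on its steel platen (76 x 96 mm). Origin: centre of the platen's underside, 30 mm above the desk. Flat case top, the hood's place, 120 mm above the origin, 34 (x) by 44 mm (y), no pin. x to the clock's back, z up. Sinks straight down up to 20 mm on springs: first a preload that differs each time (0.5 to 9 N), then about 1 mm per newton, so depth does not tell the force.
- riser: Fixed cork block on which the hood starts, 56 mm (x) by 80 mm (y) by 50 mm high; origin at the centre of its underside, on the desk.
- stand: Fixed grey base under the clock, 100 mm (x) by 110 mm (y) by 10 mm high; origin at the centre of its underside on the desk, same axes as the clock, which is centred on it.
- lamp_head (a point): Centre of the underside of the lamp's head, a grey bar 48 (x) by 150 (y) by 22 mm thick, underside 305 mm above the desk; x to its back. It hangs over the clock, its front edge some 8 mm in front of the clock's centre, so a vertical tool cannot reach the case top; in front of it the space is open, and a tool leaning back 35 to 40 degrees towards the clock's front clears it.
- lamp: The whole lamp, fixed, not to be touched; origin at the centre of the underside of its grey base (70 by 130 by 32 mm, toggle switch on top), behind the clock; axes as lamp_head, which is 104 mm in front. Its 12 mm post stands at x = +10, y = +52 mm and slopes forward to the head from 280 mm up.
- dining_table: Bystander: cherry dolls-house dining table, loose, 75 mm (x) by 125 mm (y), 62 mm high; origin at the centre between its feet.
- bell_jar: Bystander: glass bell jar, loose, 72 mm across, 103 mm high with its knob; origin at the centre of its underside.
- pin_tray: Bystander: green enamel pin tray, loose, 110 mm (x) by 130 mm (y), 14 mm high; origin at the centre of its underside.

How it is judged:
On the way, in this order (a step that is already met when the one before it is completed fails the run):
1. the hood stands centred and square on the case, let go (x of hood_mid in the frame of clock between -0.005 and 0.005 m and y of hood_mid in the frame of clock between -0.005 and 0.005 m and z of hood_mid in the frame of clock between 0.139 and 0.145 m and angle between the x axis of hood_mid and the x axis of clock, either way round below 0.1 rad and angle between hood_mid's own z axis and vertical below 0.05 rad and x of hood_dial in the frame of clock below -0.01 m and contact force between the fingers and hood below 0.1 N), for 0.2 s.
2. the hood is pressed onto the case with 7 to 13 N, in place and not rocked over 0.08 rad, for 1.5 s (x of hood_mid in the frame of clock between -0.005 and 0.005 m and y of hood_mid in the frame of clock between -0.005 and 0.005 m and z of hood_mid in the frame of clock between 0.139 and 0.145 m and angle between the x axis of hood_mid and the x axis of clock, either way round below 0.1 rad and angle between hood_mid's own z axis and vertical below 0.08 rad and x of hood_dial in the frame of clock below -0.01 m and contact force between hood and clock between 7 and 13 N), for 1.5 s.
At the end, for the whole second after the job is handed in: The hood stands upright on the case, dial to the front, its centre within 5 mm of the case's centre line each way, turned less than 0.1 rad from square and tilted less than 0.05 rad, seated on the case top, at rest and let go, with the stand sprung back up (all of step 1 and linear speed of hood below 0.02 m/s and height (world z) of clock above 0.027 m); the robot touches nothing.
It fails at once if the clock is loaded or struck with more than 20 N (contact force between anything else and clock above 20 N).
It fails at once if the lamp is bumped with more than 4 N (contact force between anything else and lamp above 4 N).
It fails at once if the dining table is pushed more than 12 mm or tipped (distance of dining_table from where it was at the start of the episode above 0.012 m or angle between dining_table's own z axis and vertical above 0.25 rad).
It fails at once if the bell jar is pushed more than 12 mm or tipped (distance of bell_jar from where it was at the start of the episode above 0.012 m or angle between bell_jar's own z axis and vertical above 0.25 rad).
It fails at once if the pin tray is pushed more than 12 mm or tipped (distance of pin_tray from where it was at the start of the episode above 0.012 m or angle between pin_tray's own z axis and vertical above 0.25 rad).
It also fails if it takes over 64 s, if anything falls off the work surface, if the arm or the gripper's body presses on something with over 40 N, if the wrist force passes 120 N, or if a joint passes its speed limit or range.

## Robot

A 6-joint arm with a two-finger parallel gripper is mounted at the origin on the work surface. World frame = base frame: x ahead of the robot, y to its left, z up, the work surface at z = 0. Lengths are in m, angles in rad, forces in N, time in s.
With the tool pointing down it reaches from about 0.375 to 0.9 m from the base axis. Payload 3.1 kg.
Tool frame: the origin (TCP) lies at the centre of the arm's flange, where the gripper is bolted on; the fingertips stand 182 mm ahead of it and the grasp point (between the pads) lies 164 mm ahead of it; z points along the fingers, x is the direction in which the jaws open and shut, and the axes are right-handed (so a half turn about z gives the same grasp; the last joint's range is limited). The gripper opens to 87 mm and grips with 3 to 60 N. Pads are 19 mm wide; open, the fingers measure 117 mm over their backs; the gripper's body (75 mm by 190 mm) begins 51 mm behind the grasp point.
Start: joints at [1.028, 0.527, 1.433, -0, 1.181, -0.178], TCP at [0.222, 0.584, 0.405] pointing down, gripper open.
Joint ranges: [-3.08, 3.08], [-0.75, 2.2], [0.22, 2.44], [-1.43, 4.57], [0, 2.65], [-2.85, 2.85]. Speed limits (rad/s): [2.79, 2.79, 3.14, 3.14, 3.14, 3.14].

## Interface

Orientations are given as a unit quaternion [x, y, z, w].
In Python, from rig import status, eyes, robot gives the robot as it stands. The module is installed in compiled form; this text tells all that it offers.
- The arm moves only by the tool step_arm, never from a script. Its argument "steps" is a list of rows, each a list of 7 numbers: the closure, from -1 (fully open) to 1 (shut), so that 0 is half open, then the shift along the tool's x, y, z each as a share of 0.025 m, from -1 to 1, then the turn, a rotation vector about the tool's x, y, z each as a share of 8 degrees, from -1 to 1. In form: [[jaw, dx, dy, dz, rx, ry, rz], ...]. A call has exactly 10 rows; each row shifts and turns the commanded pose from where the row before left it, along the tool's axes as they then stand; what a row does not reach is not made up. A row lasts 1/10 s, in which the tool goes at most 50 mm and 8.59 degrees, less where a joint would pass 70% of its speed; a pose out of reach is approached as far as the arm can. A call with a number of a shift or a turn outside -1 to 1 is refused whole. A call with a gripper value outside its range is refused whole. The fingers move at their own pace and stop on an object; "squeeze" is the grip in N (left out, the last holds). Time passes only in rows, so rows that do not move let the fingers close, or fill a call up. It gives the time, the measured TCP pose, the force and the opening at its end, in the units of the state.
- status.get_obs(): the state, without advancing time (a new reading comes with each control period).
- eyes.camera(name): name is "side" or "top" or "wrist"; returns (picture, depth): 480x640x3 uint8, red, green, blue; 480x640 float32, m along the optical axis (not along the pixel's ray), 0 where there is no reading.
- eyes.camera_info(name): a dict with "K" (3x3 intrinsics, pixels), "k1" (the pictures are not rectified: a ray, as slopes to the right and down, at radius r is drawn at 1 + k1 r^2 times it, then the intrinsics apply), "R" (3x3) and "t" (3): a world point X has camera coordinates R X + t. Camera axes: x right, y down, z forward; pixel columns grow to the right and rows downward; lengths in m; the calibration is good to about 2 mm. A picture is of the moment at which its call begins: read the wrist's pose just before it. camera_info takes no time and is no camera call; for the wrist camera it gives the pose at the moment of the call.
- robot.hand_in(): hands the job in, once; it reports no verdict.
The state is a dict: "time": time; "q": joint angles; "joint_velocities": joint speeds; "joint_torque": joint torques, N m; "position": TCP position; "tool_rot": TCP orientation; "ft_force": force on the tool from outside, world axes, zero at the start; "moment": the same for the moment, N m; "grip_width": finger opening in m.
Only numpy, scipy, OpenCV 4.12 (cv2) and the standard library are available. Lean on these libraries where they do the work, as an engineer would, in place of code of your own. Each camera call takes 0.05 s, during which the arm holds its last target.

## Working session

There is one attempt and no reset: what is moved stays moved. The work goes in short steps, Python scripts to look and compute and a tool call to move; the robot and the scene stay as the last step left them, time stands still between calls to the robot, and variables do not carry over. Pictures are saved under pics/ and viewed, and the job is handed in when it is done.

Besides the shell and the picture viewer there is one more tool, called after ">>>" in YAML: its name, and indented under it one key for each argument. step_arm: Moves the arm, as the interface text tells. Its arguments: {"type":"object","properties":{"steps":{"type":"array"},"squeeze":{"type":"number"}},"required":["steps"]}

```bash
mkdir -p pics; python3 - <<'E'
from rig import status, eyes, robot
import cv2,numpy as np
print(status.get_obs())
for n in("side","top","wrist"):
    p,d=eyes.camera(n); cv2.imwrite(f"pics/{n}0.png",p[:,:,::-1]); np.savez(f"pics/{n}0.npz",p=p,d=d,**{k:np.array(v) for k,v in eyes.camera_info(n).items()})
    print(n,eyes.camera_info(n))
E
```

```text
{'time': 0.0, 'q': array([ 1.02851408e+00,  5.28479673e-01,  1.43387983e+00,  2.71188143e-06,
        1.18139866e+00, -1.78494632e-01]), 'joint_velocities': array([-0.00081733, -0.00147058, -0.0002779 ,  0.00089229,  0.00097903,
       -0.00018796]), 'joint_torque': array([ 6.38904676e-04, -4.40025795e+01, -1.76600486e+01,  6.33775955e-02,
        5.82684169e-02, -1.67870544e-04]), 'position': array([0.22217893, 0.58381805, 0.40377006]), 'tool_rot': array([ 8.23351652e-01,  5.67530514e-01, -9.86946031e-04,  4.45310393e-04]), 'ft_force': array([ 0.07922863, -0.21668553, -0.17529335]), 'moment': array([0.01641251, 0.00136621, 0.03945873]), 'grip_width': 0.08707148894384953}
side {'K': array([[464.01882767,   0.        , 322.74751687],
       [  0.        , 464.01882767, 243.9128111 ],
       [  0.        ,   0.        ,   1.        ]]), 'k1': -0.016223804307633895, 'R': array([[ 9.83158706e-01, -1.82752822e-01, -6.04252875e-04],
       [-1.32916568e-01, -7.12776641e-01, -6.88681818e-01],
       [ 1.25427849e-01,  6.77163840e-01, -7.25063438e-01]]), 't': array([-0.55219426,  0.19703267,  0.94795411])}
top {'K': array([[534.15387556,   0.        , 320.19781397],
       [  0.        , 534.15387556, 242.47247115],
       [  0.        ,   0.        ,   1.        ]]), 'k1': 0.04866337573521333, 'R': array([[ 0.01467496, -0.99973724,  0.01760956],
       [-0.98111638, -0.01779408, -0.19259808],
       [ 0.19286082, -0.01445066, -0.98111971]]), 't': array([-0.01932899,  0.6118795 ,  1.27894537])}
wrist {'K': array([[382.38928322,   0.        , 313.49925397],
       [  0.        , 382.38928322, 237.058071  ],
       [  0.        ,   0.        ,   1.        ]]), 'k1': -0.005035806397300859, 'R': array([[ 0.35588466,  0.93452931, -0.00103808],
       [ 0.90214006, -0.34325995,  0.26137314],
       [ 0.24390453, -0.09395519, -0.96523728]]), 't': array([-0.6251964 , -0.03143312,  0.39005896])}
```

View pics/side0.png

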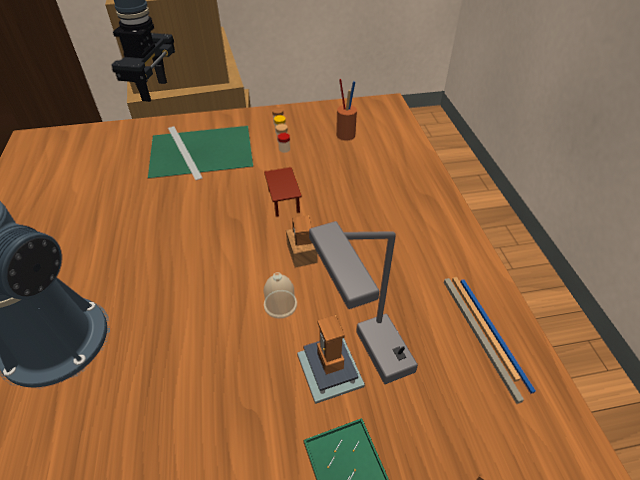

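View pics/top0.png

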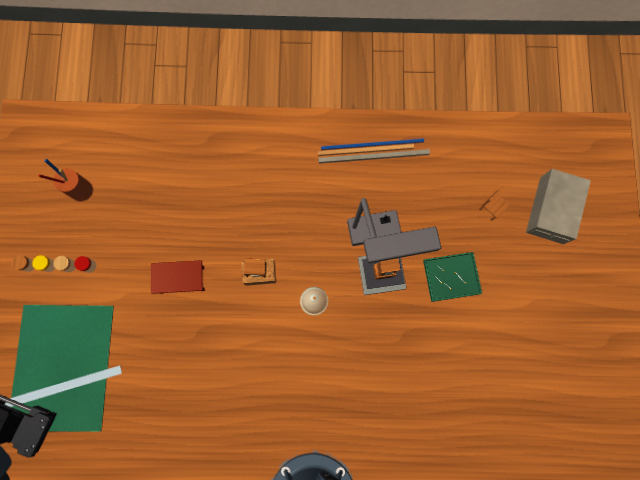

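View pics/wrist0.png

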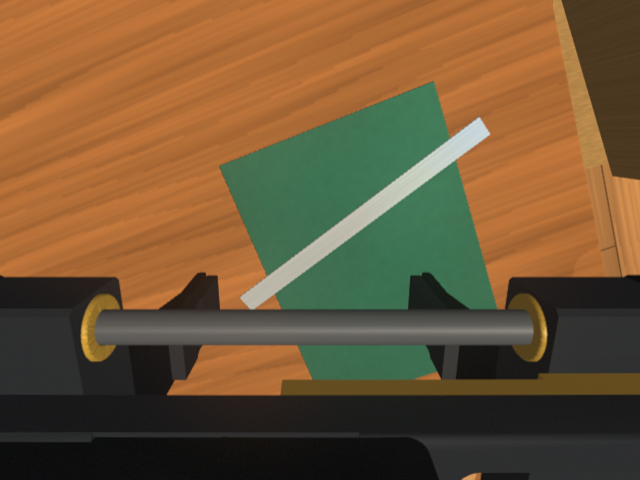

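The side view shows the hood on its riser at about (302,225) and the case at (332,345) under the lamp. In the top view they are at (257,269) and (385,270), with the jar at (314,301) between them. Next I'll write helpers and zoom in.

```bash
cat > h.py <<'E'
import cv2,numpy as np
from rig import status,eyes,robot
from scipy.spatial.transform import Rotation as Ro
class V:
    def __init__(s,n,f=None):
        if f: z=np.load(f); s.p,s.d,s.K,s.k1,s.R,s.t=z['p'],z['d'],z['K'],float(z['k1']),z['R'],z['t']
        else:
            c=eyes.camera_info(n); s.K,s.k1,s.R,s.t=c['K'],c['k1'],c['R'],c['t']; s.p,s.d=eyes.camera(n)
        s.dist=np.array([s.k1,0,0,0,0.])
    def slopes(s,uv):
        return cv2.undistortPoints(np.array(uv,float).reshape(-1,1,2),s.K,s.dist).reshape(-1,2)
    def plane(s,uv,z):
        r=np.c_[s.slopes(uv),np.ones(len(np.atleast_2d(uv)))]@s.R; c=-s.R.T@s.t
        return c+r*((z-c[2])/r[:,2])[:,None]
    def cloud(s,u0,u1,v0,v1):
        U,W=np.meshgrid(np.arange(u0,u1),np.arange(v0,v1)); uv=np.c_[U.ravel(),W.ravel()]
        d=s.d[W.ravel(),U.ravel()]
        X=np.c_[s.slopes(uv)*d[:,None],d]
        return uv,(X-s.t)@s.R,s.p[W.ravel(),U.ravel()]
    def proj(s,X):
        return cv2.projectPoints(np.atleast_2d(X).astype(float),cv2.Rodrigues(s.R)[0],s.t,s.K,s.dist)[0].reshape(-1,2)
    def crop(s,u0,u1,v0,v1,k,f):
        cv2.imwrite(f,cv2.resize(s.p[v0:v1,u0:u1,::-1],None,fx=k,fy=k,interpolation=cv2.INTER_CUBIC))
E
python3 - <<'E'
from h import *
s=V('side','pics/side0.npz');t=V('top','pics/top0.npz')
s.crop(250,400,195,395,3,'pics/sc.png'); t.crop(140,490,190,320,2.2,'pics/tc.png')
for n,v,box in(('hood top',t,(240,278,256,288)),('hood side',s,(285,320,205,262)),('clock side',s,(295,365,310,400)),('lamp top',t,(340,445,190,300))):
    uv,X,c=v.cloud(*box); 
    print(n)
    h=np.round(X[:,2],2); 
    for z in np.unique(h):
        m=h==z
        if m.sum()>15: print(z,m.sum(),X[m].min(0).round(3),X[m].max(0).round(3))
E
```

```text
hood top
-0.01 19 [ 0.505  0.1   -0.009] [ 0.587  0.198 -0.005]
-0.0 357 [ 0.503  0.099 -0.005] [0.586 0.198 0.005]
0.01 30 [0.504 0.101 0.005] [0.585 0.196 0.014]
0.02 19 [0.509 0.104 0.016] [0.541 0.173 0.025]
0.03 21 [0.508 0.103 0.025] [0.568 0.178 0.035]
0.04 32 [0.509 0.102 0.036] [0.562 0.183 0.045]
0.05 341 [0.508 0.102 0.045] [0.57  0.185 0.055]
0.06 30 [0.51  0.112 0.055] [0.566 0.181 0.063]
0.08 16 [0.524 0.124 0.076] [0.544 0.17  0.085]
0.09 239 [0.524 0.124 0.085] [0.563 0.174 0.095]
0.1 95 [0.525 0.125 0.095] [0.562 0.174 0.1  ]
hood side
-0.0 697 [ 0.495  0.111 -0.005] [0.609 0.325 0.005]
0.01 45 [0.506 0.104 0.006] [0.566 0.295 0.015]
0.02 88 [0.505 0.102 0.015] [0.566 0.294 0.025]
0.03 85 [0.505 0.101 0.025] [0.566 0.179 0.035]
0.04 87 [0.506 0.102 0.035] [0.566 0.177 0.045]
0.05 312 [0.506 0.103 0.045] [0.564 0.184 0.055]
0.06 52 [0.521 0.124 0.055] [0.555 0.151 0.065]
0.07 47 [0.521 0.122 0.065] [0.553 0.175 0.075]
0.08 52 [0.52  0.123 0.075] [0.551 0.172 0.085]
0.09 224 [0.521 0.122 0.085] [0.56  0.177 0.095]
0.1 73 [0.522 0.125 0.095] [0.559 0.173 0.099]
0.31 30 
[... 1589 characters left out ...]
]
0.08 27 [ 0.526 -0.191  0.075] [ 0.658 -0.092  0.085]
0.09 17 [ 0.529 -0.18   0.085] [ 0.661 -0.091  0.095]
0.1 21 [ 0.529 -0.19   0.095] [ 0.661 -0.09   0.105]
0.11 18 [ 0.529 -0.19   0.106] [ 0.657 -0.095  0.115]
0.12 16 [ 0.529 -0.182  0.115] [ 0.658 -0.091  0.124]
0.15 228 [ 0.527 -0.194  0.145] [ 0.661 -0.091  0.155]
0.28 20 [ 0.641 -0.102  0.279] [ 0.666 -0.091  0.285]
0.29 61 [ 0.617 -0.109  0.285] [ 0.663 -0.093  0.295]
0.3 73 [ 0.535 -0.16   0.295] [ 0.647 -0.096  0.305]
0.31 104 [ 0.524 -0.244  0.305] [ 0.615 -0.094  0.315]
0.32 435 [ 0.523 -0.245  0.315] [ 0.596 -0.093  0.325]
0.33 1362 [ 0.524 -0.245  0.325] [ 0.596 -0.095  0.334]
1.37 47 [0.354 0.01  1.373] [0.354 0.01  1.373]
```

View pics/sc.png

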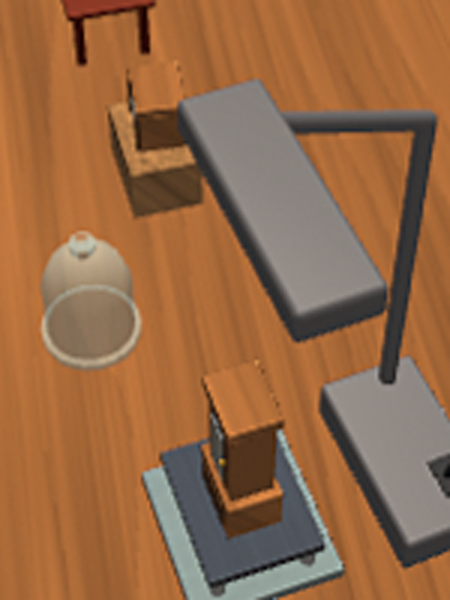

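View pics/tc.png

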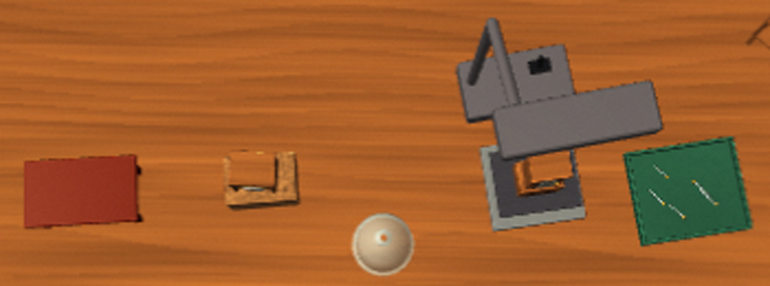

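```bash
python3 - <<'E'
from h import *
s=V('side','pics/side0.npz');t=V('top','pics/top0.npz')
def rect(n,v,box,z0,z1,col=None):
    uv,X,c=v.cloud(*box); m=(X[:,2]>z0)&(X[:,2]<z1)
    if col is not None: m&=col(c.astype(int))
    r=cv2.minAreaRect(X[m][:,:2].astype(np.float32)); 
    print(n,m.sum(),'c',np.round(r[0],4),'size',np.round(r[1],4),'ang',round(r[2],2),'medz',np.median(X[m][:,2]).round(4))
hb=(240,278,256,288);hs=(285,320,205,262)
rect('hood T',t,hb,.088,.105);rect('hood S',s,hs,.088,.105)
rect('riser T',t,hb,.046,.054);rect('riser S',s,hs,.046,.054)
rect('casetop S',s,(295,365,310,400),.146,.155)
rect('casetop T',t,(365,405,255,285),.143,.16)
rect('platen T',t,(350,412,245,300),.034,.045)
rect('platen S',s,(295,365,310,400),.034,.045)
rect('stand S',s,(295,370,310,400),.007,.015)
rect('stand T',t,(350,412,245,300),.007,.015)
rect('lamphead T',t,(340,445,190,300),.322,.335)
rect('lamphead S',s,(300,385,215,310),.322,.335)
rect('lampbase T',t,(340,445,190,240),.027,.036,lambda c:(c.max(1)-c.min(1))<25)
rect('jar T',t,(295,332,284,318),.02,.12); rect('table T',t,(145,210,255,300),.055,.07)
rect('jar S',s,(255,305,265,325),.02,.12); rect('tray T',t,(415,490,245,305),.004,.02,lambda c:c[:,1]>c[:,0]+20)
E
```

```text
hood T 326 c [0.5439 0.1488] size [0.0495 0.0388] ang 87.91 medz 0.0937
hood S 277 c [0.541  0.1497] size [0.054  0.0378] ang 88.94 medz 0.0941
riser T 304 c [0.5395 0.144 ] size [0.0564 0.0799] ang 6.21 medz 0.05
riser S 300 c [0.5341 0.1451] size [0.0513 0.0821] ang 6.71 medz 0.0499
casetop S 462 c [ 0.5433 -0.1692] size [0.0345 0.0449] ang 9.84 medz 0.1501
casetop T 232 c [ 0.5432 -0.1704] size [0.0289 0.0442] ang 10.31 medz 0.1496
platen T 506 c [ 0.5453 -0.1703] size [0.075  0.0961] ang 8.63 medz 0.0382
platen S 1129 c [ 0.569  -0.1591] size [0.1309 0.1093] ang 9.69 medz 0.038
stand S 937 c [ 0.5587 -0.1648] size [0.1359 0.1168] ang 11.51 medz 0.01
stand T 318 c [ 0.5373 -0.1576] size [0.1519 0.1356] ang 79.32 medz 0.0102
lamphead T 1722 c [ 0.5601 -0.1698] size [0.0484 0.149 ] ang 11.72 medz 0.3266
lamphead S 2654 c [ 0.5576 -0.1703] size [0.0483 0.1502] ang 11.72 medz 0.327
lampbase T 816 c [ 0.6653 -0.148 ] size [0.0614 0.1291] ang 11.87 medz 0.0318
jar T 534 c [0.4699 0.0026] size [0.0614 0.0617] ang 0.78 medz 0.0735
table T 1520 c [0.521 0.343] size [0.0757 0.1237] ang 4.47 medz 0.0618
jar S 948 c [4.674e-01 1.000e-04] size [0.0586 0.0583] ang 35.69 medz 0.0666
tray T 1108 c [ 0.5396 -0.3501] size [0.1092 0.1296] ang 9.82 medz 0.0067
```

```bash
cat > plan.py <<'E'
from h import *
import json
def orient(yaw,lean):
    # tool x -> object +y, lean (deg) of tool toward object +x
    l=np.radians(lean)
    x=np.array([0,1,0.]);z=np.array([np.sin(l),0,-np.cos(l)]);y=np.cross(z,x)
    return Ro.from_euler('z',yaw,degrees=True)*Ro.from_matrix(np.c_[x,y,z])
def cur():
    o=status.get_obs(); return o,o['position'],Ro.from_quat(o['tool_rot'])
def gp(p,R,L=.164): return p+R.apply([0,0,L])
def plan(G,Rt,n,jaw,L=.164,start=None,hold=0):
    o,p,R=cur()
    if start is not None: p,R=start
    g0=gp(p,R,L); rv=(R.inv()*Rt).as_rotvec(); R0=R; rows=[]
    for i in range(1,n+1):
        f=i/n; Rn=R0*Ro.from_rotvec(rv*f); pn=g0+(np.array(G)-g0)*f-Rn.apply([0,0,L])
        d=np.round(R.inv().apply(pn-p)/.025,2); r=np.round((R.inv()*Rn).as_rotvec()/np.radians(8),2)
        p=p+R.apply(d*.025); R=R*Ro.from_rotvec(r*np.radians(8))
        rows.append([jaw,*d.tolist(),*r.tolist()])
    rows=[[float(x)+0. for x in r] for r in rows]
    for k in range(0,n,10): print(json.dumps(rows[k:k+10]).replace(' ',''))
    print('max',np.abs(np.array(rows)[:,1:]).max(0),'end',gp(p,R,L).round(4))
    return p,R
def show():
    o,p,R=cur(); print('t',round(o['time'],2),'G',gp(p,R).round(4),'z',R.apply([0,0,1]).round(3),'x',R.apply([1,0,0]).round(4),'F',o['ft_force'].round(2),'M',o['moment'].round(3),'w',round(o['grip_width'],4),'q',o['q'].round(2))
E
python3 - <<'E'
from plan import *
show()
Rt=orient(-1.5,38); G=np.array([.5425,.149,.076])-.085*Rt.apply([0,0,1]); print(G)
plan(G,Rt,30,-1)
E
```

```text
t 0.15 G [0.2221 0.5837 0.24  ] z [-0.001 -0.001 -1.   ] x [ 0.3558  0.9346 -0.0016] F [ 0.25  0.5  -0.58] M [0.018 0.009 0.039] w 0.087 q [ 1.03  0.53  1.43  0.    1.18 -0.18]
[0.49018671 0.15036987 0.14298091]
[[-1.0,-0.44,0.4,0.13,-0.16,0.03,-0.08],[-1.0,-0.44,0.38,0.14,-0.15,0.02,-0.08],[-1.0,-0.45,0.38,0.15,-0.16,0.03,-0.07],[-1.0,-0.46,0.38,0.17,-0.16,0.03,-0.08],[-1.0,-0.46,0.36,0.17,-0.15,0.03,-0.08],[-1.0,-0.47,0.36,0.18,-0.16,0.02,-0.07],[-1.0,-0.48,0.35,0.19,-0.16,0.03,-0.08],[-1.0,-0.48,0.33,0.2,-0.16,0.03,-0.08],[-1.0,-0.49,0.33,0.2,-0.15,0.02,-0.08],[-1.0,-0.49,0.32,0.22,-0.16,0.03,-0.07]]
[[-1.0,-0.5,0.31,0.22,-0.16,0.03,-0.08],[-1.0,-0.5,0.3,0.23,-0.15,0.03,-0.08],[-1.0,-0.51,0.29,0.24,-0.16,0.02,-0.08],[-1.0,-0.52,0.28,0.25,-0.16,0.03,-0.07],[-1.0,-0.52,0.26,0.26,-0.15,0.03,-0.08],[-1.0,-0.53,0.26,0.26,-0.16,0.02,-0.08],[-1.0,-0.53,0.25,0.27,-0.16,0.03,-0.08],[-1.0,-0.53,0.23,0.27,-0.15,0.03,-0.07],[-1.0,-0.55,0.22,0.28,-0.16,0.02,-0.08],[-1.0,-0.54,0.21,0.29,-0.16,0.03,-0.08]]
[[-1.0,-0.55,0.2,0.29,-0.16,0.03,-0.08],[-1.0,-0.56,0.19,0.3,-0.15,0.03,-0.07],[-1.0,-0.56,0.17,0.3,-0.16,0.02,-0.08],[-1.0,-0.57,0.16,0.31,-0.16,0.03,-0.08],[-1.0,-0.57,0.15,0.31,-0.15,0.03,-0.08],[-1.0,-0.57,0.14,0.32,-0.16,0.02,-0.07],[-1.0,-0.58,0.12,0.32,-0.16,0.03,-0.08],[-1.0,-0.58,0.11,0.32,-0.15,0.03,-0.08],[-1.0,-0.59,0.1,0.33,-0.16,0.03,-0.08],[-1.0,-0.59,0.08,0.33,-0.16,0.02,-0.07]]
max [0.59 0.4  0.33 0.16 0.03 0.08] end [0.4902 0.1503 0.143 ]
```

>>> step_arm:
  steps:
    - [-1.0, -0.44, 0.4, 0.13, -0.16, 0.03, -0.08]
    - [-1.0, -0.44, 0.38, 0.14, -0.15, 0.02, -0.08]
    - [-1.0, -0.45, 0.38, 0.15, -0.16, 0.03, -0.07]
    - [-1.0, -0.46, 0.38, 0.17, -0.16, 0.03, -0.08]
    - [-1.0, -0.46, 0.36, 0.17, -0.15, 0.03, -0.08]
    - [-1.0, -0.47, 0.36, 0.18, -0.16, 0.02, -0.07]
    - [-1.0, -0.48, 0.35, 0.19, -0.16, 0.03, -0.08]
    - [-1.0, -0.48, 0.33, 0.2, -0.16, 0.03, -0.08]
    - [-1.0, -0.49, 0.33, 0.2, -0.15, 0.02, -0.08]
    - [-1.0, -0.49, 0.32, 0.22, -0.16, 0.03, -0.07]

```text
time: 1.15
position: [0.276, 0.444, 0.3679]
tool_rot: [0.786, 0.608, 0.078, 0.08]
ft_force: [0.2, -0.7, 0.9]
grip_width: 0.0873
```

>>> step_arm:
  steps:
    - [-1.0, -0.5, 0.31, 0.22, -0.16, 0.03, -0.08]
    - [-1.0, -0.5, 0.3, 0.23, -0.15, 0.03, -0.08]
    - [-1.0, -0.51, 0.29, 0.24, -0.16, 0.02, -0.08]
    - [-1.0, -0.52, 0.28, 0.25, -0.16, 0.03, -0.07]
    - [-1.0, -0.52, 0.26, 0.26, -0.15, 0.03, -0.08]
    - [-1.0, -0.53, 0.26, 0.26, -0.16, 0.02, -0.08]
    - [-1.0, -0.53, 0.25, 0.27, -0.16, 0.03, -0.08]
    - [-1.0, -0.53, 0.23, 0.27, -0.15, 0.03, -0.07]
    - [-1.0, -0.55, 0.22, 0.28, -0.16, 0.02, -0.08]
    - [-1.0, -0.54, 0.21, 0.29, -0.16, 0.03, -0.08]

```text
time: 2.15
position: [0.3311, 0.3007, 0.3237]
tool_rot: [0.737, 0.639, 0.154, 0.158]
ft_force: [0.7, -0.3, 0.3]
grip_width: 0.0872
```

>>> step_arm:
  steps:
    - [-1.0, -0.55, 0.2, 0.29, -0.16, 0.03, -0.08]
    - [-1.0, -0.56, 0.19, 0.3, -0.15, 0.03, -0.07]
    - [-1.0, -0.56, 0.17, 0.3, -0.16, 0.02, -0.08]
    - [-1.0, -0.57, 0.16, 0.31, -0.16, 0.03, -0.08]
    - [-1.0, -0.57, 0.15, 0.31, -0.15, 0.03, -0.08]
    - [-1.0, -0.57, 0.14, 0.32, -0.16, 0.02, -0.07]
    - [-1.0, -0.58, 0.12, 0.32, -0.16, 0.03, -0.08]
    - [-1.0, -0.58, 0.11, 0.32, -0.15, 0.03, -0.08]
    - [-1.0, -0.59, 0.1, 0.33, -0.16, 0.03, -0.08]
    - [-1.0, -0.59, 0.08, 0.33, -0.16, 0.02, -0.07]

```text
time: 3.15
position: [0.4152, 0.1682, 0.3215]
tool_rot: [0.686, 0.665, 0.201, 0.215]
ft_force: [-0.7, 0.0, 1.2]
grip_width: 0.0871
```

```bash
python3 - <<'E'
from plan import *
show(); w=V('wrist'); show(); cv2.imwrite('pics/w1.png',w.p[:,:,::-1]); np.savez('pics/w1.npz',p=w.p,d=w.d,K=w.K,k1=w.k1,R=w.R,t=w.t)
E
```

```text
t 3.15 G [0.5074 0.1635 0.186 ] z [ 0.562 -0.028 -0.826] x [ 0.0349  0.9993 -0.0106] F [-0.72  0.02  1.23] M [ 0.031  0.374 -0.016] w 0.0871 q [ 0.17  0.42  2.11 -1.43  0.12  0.02]
t 3.2 G [0.5095 0.1618 0.1868] z [ 0.565 -0.031 -0.825] x [ 0.0377  0.9992 -0.0121] F [ 1.2  -0.87 -0.21] M [ 0.01   0.314 -0.052] w 0.0871 q [ 0.17  0.42  2.11 -1.43  0.13  0.02]
```

View pics/w1.png

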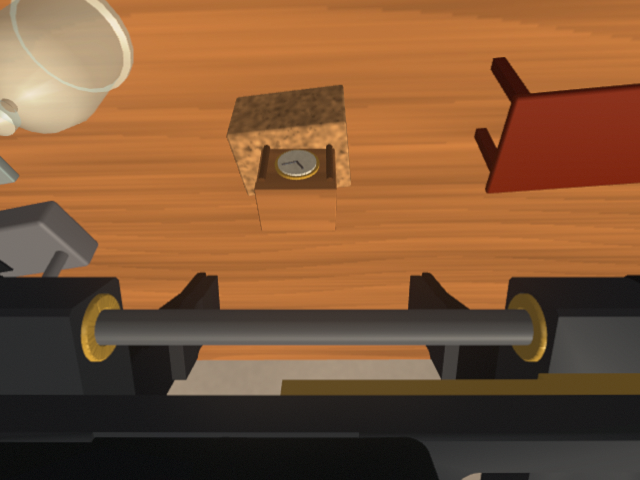

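The picture shows the dial at (297,163) on the front, and the riser beneath the hood. The wrist is close to straight (q5 = 0.12) and q4 is at its limit, so 38° of lean is at the edge of reach here. I'll ease the lean back and fit the arm's geometry to choose a feasible lean.

```bash
python3 - <<'E'
from plan import *
show(); o,p,R=cur(); print(p, (p[:2]**2).sum()**.5)
w=V('wrist','pics/w1.npz'); print('cam in tool',R.inv().apply(-w.R.T@w.t-p), 'axis',R.inv().apply(w.R[2]))
Rt=orient(-1.5,22); G=np.array([.50,.15,.17]); plan(G,Rt,10,-1)
E
```

```text
t 3.2 G [0.5095 0.1618 0.1868] z [ 0.565 -0.031 -0.825] x [ 0.0377  0.9992 -0.0121] F [ 1.2  -0.87 -0.21] M [ 0.01   0.314 -0.052] w 0.0871 q [ 0.17  0.42  2.11 -1.43  0.13  0.02]
[0.41692465 0.16691688 0.32205937] 0.44909621548348383
cam in tool [ 0.00206078 -0.07300566  0.01924117] axis [0.00338565 0.25926688 0.96579978]
[[-1.0,-0.06,0.07,0.04,0.16,0.01,0.0],[-1.0,-0.06,0.08,0.04,0.15,0.01,-0.01],[-1.0,-0.05,0.07,0.03,0.16,0.01,0.0],[-1.0,-0.06,0.08,0.05,0.15,0.02,0.0],[-1.0,-0.06,0.08,0.04,0.16,0.01,-0.01],[-1.0,-0.06,0.08,0.04,0.15,0.01,0.0],[-1.0,-0.06,0.07,0.05,0.16,0.01,0.0],[-1.0,-0.06,0.08,0.04,0.15,0.01,-0.01],[-1.0,-0.06,0.09,0.05,0.16,0.01,0.0],[-1.0,-0.05,0.08,0.05,0.15,0.02,0.0]]
max [0.06 0.09 0.05 0.16 0.02 0.01] end [0.5001 0.1502 0.17  ]
```

>>> step_arm:
  steps:
    - [-1.0, -0.06, 0.07, 0.04, 0.16, 0.01, 0.0]
    - [-1.0, -0.06, 0.08, 0.04, 0.15, 0.01, -0.01]
    - [-1.0, -0.05, 0.07, 0.03, 0.16, 0.01, 0.0]
    - [-1.0, -0.06, 0.08, 0.05, 0.15, 0.02, 0.0]
    - [-1.0, -0.06, 0.08, 0.04, 0.16, 0.01, -0.01]
    - [-1.0, -0.06, 0.08, 0.04, 0.15, 0.01, 0.0]
    - [-1.0, -0.06, 0.07, 0.05, 0.16, 0.01, 0.0]
    - [-1.0, -0.06, 0.08, 0.04, 0.15, 0.01, -0.01]
    - [-1.0, -0.06, 0.09, 0.05, 0.16, 0.01, 0.0]
    - [-1.0, -0.05, 0.08, 0.05, 0.15, 0.02, 0.0]

```text
time: 4.2
position: [0.4356, 0.1541, 0.3212]
tool_rot: [0.703, 0.685, 0.134, 0.136]
ft_force: [0.3, 0.2, -0.2]
grip_width: 0.0869
```

```bash
python3 - <<'E'
from plan import *
show(); o,p,R=cur(); print(o['q'].tolist(),p.tolist(),o['tool_rot'].tolist(),o['joint_velocities'].round(3))
E
```

```text
t 4.2 G [0.4972 0.1529 0.1692] z [ 0.376 -0.008 -0.927] x [0.0247 0.9997 0.0016] F [ 0.3   0.16 -0.2 ] M [ 0.011  0.2   -0.038] w 0.0869 q [ 0.11  0.42  2.03 -0.16  0.31 -1.29]
[0.11099479373083147, 0.4247351436222032, 2.0256413779874256, -0.1609980377332821, 0.3127481131524445, -1.2910565650265409] [0.4356226858631632, 0.15412159196100345, 0.3211991711993909] [0.702641580479637, 0.6853046588483918, 0.1342686793302888, 0.13647071368124133] [-0.054  0.021 -0.092  0.407  0.258 -0.441]
```

```bash
cat > kin.py <<'E'
import numpy as np
from scipy.spatial.transform import Rotation as Ro
from scipy.optimize import least_squares
P=[([1.02851408,.528479673,1.43387983,0,1.18139866,-.178494632],[0.22217893,0.58381805,0.40377006],[.823351652,.567530514,-9.86946e-4,4.4531e-4]),
([0.11099479,0.42473514,2.02564138,-0.16099804,0.31274811,-1.29105657],[0.43562269,0.15412159,0.32119917],[0.70264158,0.68530466,0.13426868,0.13647071])]
def rot(q): return Ro.from_euler('ZYZYZ',[q[0],q[1]+q[2],q[3],q[4],q[5]+np.pi])
def pos(q,k):
    e,l,h,a,b,c,d=k
    A=Ro.from_euler('ZY',[q[0],q[1]]); B=Ro.from_euler('ZY',[q[0],q[1]+q[2]])
    return Ro.from_euler('Z',q[0]).apply([e,l,h])+A.apply([0,0,a])+B.apply([c,0,b])+rot(q).apply([0,0,d])
E
python3 - <<'E'
from kin import *
for q,p,t in P: print((rot(q).inv()*Ro.from_quat(t)).as_rotvec())
E
```

```text
Traceback (most recent call last):
  File "kin.py", line 6, in rot
    def rot(q): return Ro.from_euler('ZYZYZ',[q[0],q[1]+q[2],q[3],q[4],q[5]+np.pi])
                       ~~~~~~~~~~~~~^^^^^^^^^^^^^^^^^^^^^^^^^^^^^^^^^^^^^^^^^^^^^^^
  File "scipy/spatial/transform/_rotation.pyx", line 1413, in scipy.spatial.transform._rotation.Rotation.from_euler
ValueError: Expected axis specification to be a non-empty string of upto 3 characters, got ZYZYZ
```

```bash
sed -i "s/^def rot.*/def rot(q): return Ro.from_euler('ZYZ',[q[0],q[1]+q[2],q[3]])*Ro.from_euler('YZ',[q[4],q[5]+np.pi])/" kin.py
python3 - <<'E'
from kin import *
for q,p,t in P: print((rot(q).inv()*Ro.from_quat(t)).as_rotvec())
E
```

```text
[2.47041839e-06 4.41441795e-07 1.02584856e-06]
[9.25701815e-09 7.42906592e-09 2.48910147e-09]
```

```bash
python3 - <<'E'
from kin import *
P3=P+[([.17,.42,2.11,-1.43,.13,.02],[0.41692465,0.16691688,0.32205937],0)]
W=[1,1,.02]
r=least_squares(lambda k:np.r_[np.concatenate([w*(pos(q,k)-p) for w,(q,p,t) in zip(W,P3)]),1e-4*k[5],1e-4*k[0]],[0,.11,.2,.4,.4,0,.1])
print(r.x.round(4),r.cost)
for q,p,t in P3: print((pos(q,r.x)-p).round(4))
E
```

```text
[-0.0375  0.111   0.2014  0.6558  0.3894  0.0997  0.1232] 6.686944651952616e-10
[ 0. -0.  0.]
[-0.  0. -0.]
[0.0008 0.0014 0.0008]
```

>>> step_arm:
  steps:
    - [-1, 0, -0.2, -0.4, 0.3, 0, 0]
    - [-1, 0, -0.2, -0.4, 0.3, 0, 0]
    - [-1, 0, -0.2, -0.4, 0.3, 0, 0]
    - [-1, 0, -0.2, -0.4, 0.3, 0, 0]
    - [-1, 0, -0.2, -0.4, 0.3, 0, 0]
    - [-1, 0, -0.2, -0.4, 0.3, 0, 0]
    - [-1, 0, -0.2, -0.4, 0.3, 0, 0]
    - [-1, 0, 0, 0, 0, 0, 0]
    - [-1, 0, 0, 0, 0, 0, 0]
    - [-1, 0, 0, 0, 0, 0, 0]

```text
time: 5.2
position: [0.3842, 0.1551, 0.3793]
tool_rot: [0.715, 0.698, 0.033, 0.033]
ft_force: [0.7, 0.1, 0.1]
grip_width: 0.0869
```

```bash
python3 - <<'E'
from plan import *
show(); o,p,R=cur(); open('kin.py','a').write("\nP.append((%s,%s,%s))\n"%(o['q'].tolist(),p.tolist(),o['tool_rot'].tolist()))
import importlib,kin; importlib.reload(kin); from kin import *
r=least_squares(lambda k:np.r_[np.concatenate([(pos(q,k)-p) for (q,p,t) in P]),1e-5*k[5],1e-5*k[0]],[0,.11,.2,.4,.4,0,.1],xtol=1e-15,ftol=1e-15,gtol=1e-15)
print(r.x.round(4))
for q,p,t in P: print((pos(q,r.x)-p).round(5))
E
```

```text
t 5.2 G [0.3995 0.1549 0.216 ] z [ 0.094 -0.001 -0.996] x [0.0246 0.9997 0.0011] F [0.7  0.06 0.07] M [ 0.026  0.111 -0.017] w 0.0869 q [ 0.12  0.28  1.99 -0.02  0.78 -1.42]
[-0.      0.111   0.2742  0.588   0.3917  0.1141  0.1233]
[ 0. -0.  0.]
[0. 0. 0.]
[-0.  0. -0.]
```

```bash
cat >> kin.py <<'E'
def fit():
    return least_squares(lambda k:np.r_[np.concatenate([(pos(q,[0,*k])-p) for (q,p,t) in P]),1e-6*k[4]],[.11,.2,.4,.4,0,.1],xtol=1e-15,ftol=1e-15,gtol=1e-15).x
LO=np.array([-3.08,-.75,.22,-1.43,0,-2.85]);HI=np.array([3.08,2.2,2.44,4.57,2.65,2.85])
def ik(p,R,k,q0):
    f=lambda q:np.r_[(pos(q,k)-p)*10,(rot(q).inv()*R).as_rotvec()]
    r=least_squares(f,np.clip(q0,LO+1e-3,HI-1e-3),bounds=(LO,HI)); return r.x,np.abs(r.fun).max()
E
python3 - <<'E'
from kin import *
from plan import orient
k=[0,*fit()]; print(np.round(k,4)); print([(pos(q,k)-p).round(5).tolist() for q,p,t in P])
qs={'A':[.1,.4,2,-.1,.3,-1.3],'B':[.1,.4,2,3.1,.3,1.6],'C':[.1,.4,2,1.5,.3,0]}
for nm,G,yaw in(('riser',[.5425,.149,.074],-1.5),('clock',[.5435,-.17,.174],9.8),('pre',[.49,.15,.14],-1.5),('clockpre',[.47,-.18,.22],9.8)):
  for lean in(0,25,30,33,35,38):
   for flip in(0,180):
    R=orient(yaw,lean)*Ro.from_euler('z',flip,degrees=True); p=np.array(G)-.164*R.apply([0,0,1])
    for n,q0 in qs.items():
        if 'clock' in nm: q0=np.array(q0)-[.7,0,0,0,0,0]
        for d6 in(0,1.5,-1.5):
            q,e=ik(p,R,k,np.array(q0)+[0,0,0,0,0,d6])
            if e<1e-3: print(nm,lean,flip,n,q.round(2)); break
E
```

```text
[0.     0.111  0.2742 0.588  0.3917 0.1141 0.1233]
[[0.0, -0.0, 0.0], [0.0, 0.0, 0.0], [-0.0, 0.0, -0.0]]
riser 0 0 A [ 0.07  0.69  1.72  0.    0.74 -1.48]
riser 0 0 C [ 0.07  0.69  1.72 -0.    0.74 -1.48]
riser 0 180 A [0.07 0.69 1.72 0.   0.74 1.67]
riser 0 180 B [ 0.07  0.69  1.72 -0.    0.74  1.67]
riser 0 180 C [ 0.07  0.69  1.72 -0.    0.74  1.67]
riser 25 0 A [ 0.1   0.67  2.02 -1.16  0.06 -0.3 ]
riser 25 0 C [ 0.1   0.67  2.02 -1.16  0.06 -0.3 ]
riser 25 180 A [ 0.1   0.67  2.02 -1.16  0.06  2.84]
riser 25 180 B [ 0.1   0.67  2.02 -1.16  0.06  2.84]
riser 25 180 C [ 0.1   0.67  2.02 -1.16  0.06  2.84]
riser 30 0 B [0.1  0.69 2.07 3.58 0.15 1.25]
riser 30 0 C [0.1  0.69 2.07 3.58 0.15 1.25]
riser 30 180 A [ 0.1   0.69  2.07  3.58  0.15 -1.89]
riser 30 180 B [ 0.1   0.69  2.07  3.58  0.15 -1.89]
riser 30 180 C [ 0.1   0.69  2.07  3.58  0.15 -1.89]
riser 33 0 B [0.11 0.7  2.11 3.44 0.25 1.4 ]
riser 33 0 C [0.11 0.7  2.11 3.44 0.25 1.4 ]
riser 33 180 A [ 0.11  0.7   2.11  3.44  0.25 -1.75]
riser 33 180 B [ 0.11  0.7   2.11  3.44  0.25 -1.75]
riser 33 180 C [ 0.11  0.7   2.11  3.4
[... 3733 characters left out ...]
-0.88  0.33  2.1   0.94  0.63 -0.23]
clockpre 33 180 B [-0.88  0.33  2.1   0.94  0.63 -0.23]
clockpre 33 180 C [-0.88  0.33  2.1   0.94  0.63 -0.23]
clockpre 35 0 B [-0.9   0.33  2.12  1.02  0.63  2.81]
clockpre 35 0 C [-0.9   0.33  2.12  1.02  0.63  2.81]
clockpre 35 180 A [-0.9   0.33  2.12  1.02  0.63 -0.33]
clockpre 35 180 B [-0.9   0.33  2.12  1.02  0.63 -0.33]
clockpre 35 180 C [-0.9   0.33  2.12  1.02  0.63 -0.33]
clockpre 38 0 B [-0.93  0.35  2.15  1.14  0.65  2.67]
clockpre 38 0 C [-0.93  0.35  2.15  1.14  0.65  2.67]
clockpre 38 180 A [-0.93  0.35  2.15  1.14  0.65 -0.47]
clockpre 38 180 B [-0.93  0.35  2.15  1.14  0.65 -0.47]
clockpre 38 180 C [-0.93  0.35  2.15  1.14  0.65 -0.47]
```

```bash
cat >> plan.py <<'E'
import kin
KK=[0,*kin.fit()]
def plan2(G,n,jaw,Rt=None,rv=None,L=.164,start=None,q=None,nd=2):
    """like plan, explicit rotvec option; joint path check"""
    o,p,R=cur(); q=o['q'] if q is None else q
    if start is not None: p,R=start
    g0=gp(p,R,L); R0=R; rows=[]; ok=[]
    if rv is None: rv=(R.inv()*Rt).as_rotvec()
    G=g0 if G is None else np.array(G)
    for i in range(1,n+1):
        f=i/n; Rn=R0*Ro.from_rotvec(np.array(rv)*f); pn=g0+(G-g0)*f-Rn.apply([0,0,L])
        d=np.round(R.inv().apply(pn-p)/.025,nd); r=np.round((R.inv()*Rn).as_rotvec()/np.radians(8),nd)
        p=p+R.apply(d*.025); R=R*Ro.from_rotvec(r*np.radians(8)); rows.append([jaw,*d.tolist(),*r.tolist()])
        q2,e=kin.ik(p,R,KK,q); ok.append((np.abs(q2-q).max()*10,e)); q=q2
    rows=[[float(x)+0. for x in r] for r in rows]
    for k in range(0,n,10): print(json.dumps(rows[k:k+10]).replace(' ',''))
    print('max',np.abs(np.array(rows)[:,1:]).max(0),'end',gp(p,R,L).round(4),'qend',q.round(2),'maxqd %.2f err %.4f'%tuple(np.max(ok,0)))
    return dict(start=(p,R),q=q)
E
python3 - <<'E'
from plan import *
s=plan2([.43,-.10,.24],20,-1,rv=[0,0,np.radians(160)])
R=orient(9.8,36)*Ro.from_euler('z',180,degrees=True)
s=plan2([.45,-.16,.25],10,-1,Rt=R,**s)
s=plan2(np.array([.5425,.149,.076])-.085*R.apply([0,0,1]),20,-1,Rt=orient(-1.5,36)*Ro.from_euler('z',180,degrees=True),**s)
E
```

```text
[[-1.0,-0.51,0.08,-0.04,0.0,0.0,1.0],[-1.0,-0.49,0.15,-0.04,0.0,0.0,1.0],[-1.0,-0.47,0.21,-0.04,0.0,0.0,1.0],[-1.0,-0.43,0.28,-0.05,0.0,0.0,1.0],[-1.0,-0.39,0.33,-0.04,0.0,0.0,1.0],[-1.0,-0.34,0.39,-0.04,0.0,0.0,1.0],[-1.0,-0.28,0.43,-0.04,0.0,0.0,1.0],[-1.0,-0.22,0.46,-0.04,0.0,0.0,1.0],[-1.0,-0.15,0.5,-0.04,0.0,0.0,1.0],[-1.0,-0.09,0.5,-0.04,0.0,0.0,1.0]]
[[-1.0,-0.01,0.52,-0.05,0.0,0.0,1.0],[-1.0,0.06,0.51,-0.04,0.0,0.0,1.0],[-1.0,0.13,0.49,-0.04,0.0,0.0,1.0],[-1.0,0.2,0.48,-0.04,0.0,0.0,1.0],[-1.0,0.26,0.44,-0.04,0.0,0.0,1.0],[-1.0,0.32,0.4,-0.04,0.0,0.0,1.0],[-1.0,0.38,0.35,-0.04,0.0,0.0,1.0],[-1.0,0.42,0.3,-0.05,0.0,0.0,1.0],[-1.0,0.45,0.24,-0.04,0.0,0.0,1.0],[-1.0,0.49,0.17,-0.04,0.0,0.0,1.0]]
max [0.51 0.52 0.05 0.   0.   1.  ] end [ 0.43 -0.1   0.24] qend [-0.51  0.25  1.93  0.06  0.88  0.7 ] maxqd 1.12 err 0.0000
[[-1.0,0.24,0.35,-0.02,0.38,0.02,0.11],[-1.0,0.23,0.34,-0.02,0.39,0.02,0.11],[-1.0,0.23,0.34,-0.02,0.38,0.01,0.11],[-1.0,0.24,0.33,-0.02,0.39,0.02,0.11],[-1.0,0.23,0.33,-0.02,0.38,0.02,0.12],[-1.0,0.24,0.32,-0.01,0.38,0.02,0.11],[-1.0,0.23,0.32,-0.02,0.39,0.01,0.11
[... 420 characters left out ...]
0.0,0.04,0.06],[-1.0,-0.62,-0.01,0.26,0.0,0.04,0.05],[-1.0,-0.63,0.0,0.26,0.0,0.04,0.06],[-1.0,-0.62,0.01,0.26,0.0,0.04,0.06],[-1.0,-0.63,0.01,0.25,0.0,0.04,0.05],[-1.0,-0.63,0.01,0.25,0.0,0.04,0.06]]
[[-1.0,-0.63,0.02,0.25,0.0,0.04,0.06],[-1.0,-0.63,0.02,0.24,0.0,0.05,0.06],[-1.0,-0.64,0.03,0.24,0.0,0.04,0.05],[-1.0,-0.63,0.03,0.24,0.0,0.04,0.06],[-1.0,-0.64,0.04,0.23,0.0,0.04,0.06],[-1.0,-0.64,0.04,0.23,0.0,0.04,0.05],[-1.0,-0.63,0.05,0.23,0.0,0.04,0.06],[-1.0,-0.64,0.05,0.22,0.0,0.04,0.06],[-1.0,-0.64,0.06,0.22,0.0,0.05,0.06],[-1.0,-0.64,0.06,0.21,0.0,0.04,0.05]]
max [0.64 0.06 0.28 0.   0.05 0.06] end [0.4932 0.1403 0.1449] qend [ 0.1   0.52  2.23  3.46  0.25 -1.77] maxqd 1.84 err 0.0000
```

```bash
python3 - <<'E'
from plan import *
F=Ro.from_euler('z',180,degrees=True)
s=plan2([.43,-.10,.25],20,-1,rv=[0,0,np.radians(160)])
R=orient(9.8,38)*F
s=plan2([.45,-.16,.25],10,-1,Rt=R,**s)
R1=orient(-1.5,38)
Rm=orient(4,38)*Ro.from_euler('z',-90,degrees=True)
s=plan2([.48,0.,.23],12,-1,Rt=Rm,**s)
s=plan2([.485,.149,.17],18,-1,Rt=R1,**s)
E
```

```text
[[-1.0,-0.51,0.08,-0.06,0.0,0.0,1.0],[-1.0,-0.49,0.15,-0.06,0.0,0.0,1.0],[-1.0,-0.47,0.22,-0.06,0.0,0.0,1.0],[-1.0,-0.43,0.27,-0.07,0.0,0.0,1.0],[-1.0,-0.39,0.34,-0.06,0.0,0.0,1.0],[-1.0,-0.34,0.39,-0.06,0.0,0.0,1.0],[-1.0,-0.28,0.43,-0.06,0.0,0.0,1.0],[-1.0,-0.22,0.46,-0.06,0.0,0.0,1.0],[-1.0,-0.15,0.49,-0.06,0.0,0.0,1.0],[-1.0,-0.08,0.51,-0.06,0.0,0.0,1.0]]
[[-1.0,-0.01,0.52,-0.06,0.0,0.0,1.0],[-1.0,0.06,0.51,-0.07,0.0,0.0,1.0],[-1.0,0.14,0.49,-0.06,0.0,0.0,1.0],[-1.0,0.2,0.48,-0.06,0.0,0.0,1.0],[-1.0,0.26,0.44,-0.06,0.0,0.0,1.0],[-1.0,0.32,0.4,-0.06,0.0,0.0,1.0],[-1.0,0.38,0.35,-0.06,0.0,0.0,1.0],[-1.0,0.42,0.3,-0.06,0.0,0.0,1.0],[-1.0,0.46,0.23,-0.07,0.0,0.0,1.0],[-1.0,0.48,0.17,-0.06,0.0,0.0,1.0]]
max [0.51 0.52 0.07 0.   0.   1.  ] end [ 0.4299 -0.1     0.2501] qend [-0.51  0.23  1.92  0.06  0.91  0.7 ] maxqd 1.12 err 0.0000
[[-1.0,0.23,0.38,0.02,0.41,0.02,0.11],[-1.0,0.23,0.37,0.02,0.41,0.02,0.11],[-1.0,0.24,0.37,0.02,0.41,0.02,0.11],[-1.0,0.23,0.36,0.02,0.41,0.02,0.11],[-1.0,0.23,0.36,0.02,0.41,0.02,0.11],[-1.0,0.23,0.36,0.03,0.4,0.02,0.12],[-1.0,0.23,0.36,0.02,0.41,0.02,0.11
[... 942 characters left out ...]
,0.65],[-1.0,0.16,0.32,0.13,0.02,-0.01,0.66],[-1.0,0.19,0.31,0.12,0.01,-0.02,0.65],[-1.0,0.21,0.29,0.12,0.02,-0.02,0.66],[-1.0,0.24,0.27,0.12,0.02,-0.02,0.65],[-1.0,0.26,0.25,0.12,0.02,-0.02,0.66],[-1.0,0.28,0.23,0.11,0.02,-0.02,0.65],[-1.0,0.3,0.2,0.12,0.02,-0.02,0.66]]
[[-1.0,0.32,0.18,0.11,0.02,-0.02,0.65],[-1.0,0.32,0.15,0.12,0.02,-0.01,0.66],[-1.0,0.34,0.12,0.11,0.01,-0.02,0.65],[-1.0,0.35,0.09,0.11,0.02,-0.02,0.66],[-1.0,0.35,0.06,0.11,0.02,-0.02,0.65],[-1.0,0.36,0.03,0.11,0.02,-0.02,0.66],[-1.0,0.36,-0.01,0.11,0.02,-0.02,0.65],[-1.0,0.35,-0.03,0.1,0.02,-0.02,0.66]]
max [0.36 0.35 0.13 0.02 0.02 0.66] end [0.4849 0.1489 0.17  ] qend [0.13 0.47 2.24 3.57 0.24 1.28] maxqd 1.38 err 0.0000
```

>>> step_arm:
  steps:
    - [-1.0, -0.51, 0.08, -0.06, 0.0, 0.0, 1.0]
    - [-1.0, -0.49, 0.15, -0.06, 0.0, 0.0, 1.0]
    - [-1.0, -0.47, 0.22, -0.06, 0.0, 0.0, 1.0]
    - [-1.0, -0.43, 0.27, -0.07, 0.0, 0.0, 1.0]
    - [-1.0, -0.39, 0.34, -0.06, 0.0, 0.0, 1.0]
    - [-1.0, -0.34, 0.39, -0.06, 0.0, 0.0, 1.0]
    - [-1.0, -0.28, 0.43, -0.06, 0.0, 0.0, 1.0]
    - [-1.0, -0.22, 0.46, -0.06, 0.0, 0.0, 1.0]
    - [-1.0, -0.15, 0.49, -0.06, 0.0, 0.0, 1.0]
    - [-1.0, -0.08, 0.51, -0.06, 0.0, 0.0, 1.0]

```text
time: 6.2
position: [0.3994, 0.027, 0.3961]
tool_rot: [0.996, 0.072, 0.046, 0.004]
ft_force: [0.4, -0.8, -0.5]
grip_width: 0.0871
```

>>> step_arm:
  steps:
    - [-1.0, -0.01, 0.52, -0.06, 0.0, 0.0, 1.0]
    - [-1.0, 0.06, 0.51, -0.07, 0.0, 0.0, 1.0]
    - [-1.0, 0.14, 0.49, -0.06, 0.0, 0.0, 1.0]
    - [-1.0, 0.2, 0.48, -0.06, 0.0, 0.0, 1.0]
    - [-1.0, 0.26, 0.44, -0.06, 0.0, 0.0, 1.0]
    - [-1.0, 0.32, 0.4, -0.06, 0.0, 0.0, 1.0]
    - [-1.0, 0.38, 0.35, -0.06, 0.0, 0.0, 1.0]
    - [-1.0, 0.42, 0.3, -0.06, 0.0, 0.0, 1.0]
    - [-1.0, 0.46, 0.23, -0.07, 0.0, 0.0, 1.0]
    - [-1.0, 0.48, 0.17, -0.06, 0.0, 0.0, 1.0]

```text
time: 7.2
position: [0.4147, -0.1005, 0.4132]
tool_rot: [0.809, -0.586, 0.038, -0.027]
ft_force: [-0.3, 0.1, -0.1]
grip_width: 0.0864
```

```bash
python3 - <<'E'
from plan import *
show()
E
```

```text
t 7.2 G [ 0.4299 -0.1006  0.2499] z [ 0.093 -0.001 -0.996] x [ 0.3115 -0.9498  0.0299] F [-0.31  0.13 -0.1 ] M [-0.035  0.183  0.017] w 0.0864 q [-0.51  0.23  1.92  0.06  0.91  0.7 ]
```

>>> step_arm:
  steps:
    - [-1.0, 0.23, 0.38, 0.02, 0.41, 0.02, 0.11]
    - [-1.0, 0.23, 0.37, 0.02, 0.41, 0.02, 0.11]
    - [-1.0, 0.24, 0.37, 0.02, 0.41, 0.02, 0.11]
    - [-1.0, 0.23, 0.36, 0.02, 0.41, 0.02, 0.11]
    - [-1.0, 0.23, 0.36, 0.02, 0.41, 0.02, 0.11]
    - [-1.0, 0.23, 0.36, 0.03, 0.4, 0.02, 0.12]
    - [-1.0, 0.23, 0.36, 0.02, 0.41, 0.02, 0.11]
    - [-1.0, 0.23, 0.35, 0.03, 0.41, 0.02, 0.11]
    - [-1.0, 0.23, 0.35, 0.03, 0.41, 0.02, 0.11]
    - [-1.0, 0.23, 0.35, 0.04, 0.41, 0.02, 0.11]

```text
time: 8.2
position: [0.3501, -0.1776, 0.3789]
tool_rot: [0.723, -0.61, 0.21, -0.249]
ft_force: [-1.0, 0.5, 0.1]
grip_width: 0.087
```

```bash
python3 - <<'E'
from plan import *
show(); w=V('wrist'); cv2.imwrite('pics/w2.png',w.p[:,:,::-1]); np.savez('pics/w2.npz',p=w.p,d=w.d,K=w.K,k1=w.k1,R=w.R,t=w.t)
E
```

```text
t 8.2 G [ 0.4498 -0.1607  0.2498] z [ 0.608  0.103 -0.787] x [ 1.683e-01 -9.857e-01  4.000e-04] F [-0.99  0.48  0.06] M [-0.17   0.56   0.006] w 0.087 q [-0.94  0.24  2.17  1.05  0.69 -0.37]
```

View pics/w2.png

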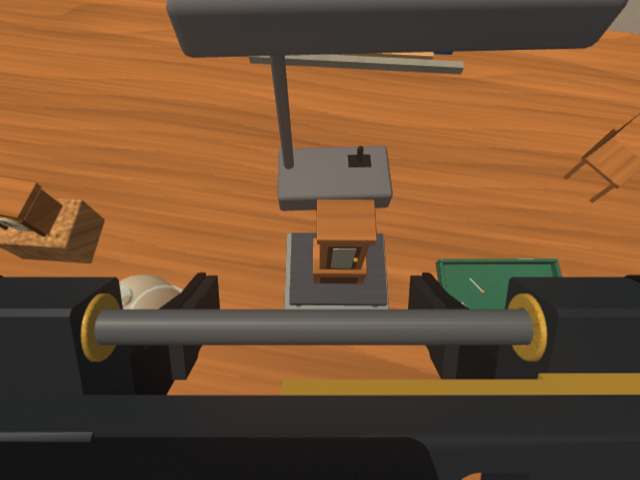

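>>> step_arm:
  steps:
    - [-1.0, -0.54, -0.08, 0.17, 0.03, 0.03, 0.98]
    - [-1.0, -0.55, -0.02, 0.17, 0.03, 0.03, 0.99]
    - [-1.0, -0.54, 0.06, 0.16, 0.03, 0.03, 0.98]
    - [-1.0, -0.54, 0.14, 0.16, 0.03, 0.03, 0.99]
    - [-1.0, -0.52, 0.2, 0.16, 0.03, 0.03, 0.98]
    - [-1.0, -0.5, 0.27, 0.16, 0.02, 0.03, 0.99]
    - [-1.0, -0.45, 0.33, 0.15, 0.03, 0.03, 0.98]
    - [-1.0, -0.41, 0.38, 0.15, 0.03, 0.02, 0.99]
    - [-1.0, -0.36, 0.44, 0.15, 0.03, 0.03, 0.98]
    - [-1.0, -0.3, 0.48, 0.15, 0.03, 0.03, 0.99]

```text
time: 9.25
position: [0.3737, -0.0346, 0.3619]
tool_rot: [-0.161, 0.931, -0.028, 0.327]
ft_force: [0.3, -0.8, 0.3]
grip_width: 0.087
```

```bash
python3 - <<'E'
from plan import *
show()
s=plan2([.485,.149,.17],20,-1,Rt=orient(-1.5,38))
E
```

```text
t 9.25 G [ 0.475  -0.026   0.2332] z [ 0.618  0.052 -0.784] x [-0.7344 -0.3174 -0.5999] F [ 0.28 -0.83  0.26] M [0.002 0.562 0.021] w 0.087 q [-0.52  0.25  2.27  1.47  0.36  0.93]
[[-1.0,-0.04,0.37,0.13,0.02,-0.02,0.69],[-1.0,0.0,0.37,0.13,0.03,-0.01,0.68],[-1.0,0.03,0.37,0.13,0.02,-0.02,0.69],[-1.0,0.07,0.37,0.12,0.03,-0.01,0.68],[-1.0,0.09,0.37,0.13,0.02,-0.02,0.69],[-1.0,0.13,0.35,0.12,0.03,-0.01,0.68],[-1.0,0.16,0.34,0.12,0.02,-0.02,0.69],[-1.0,0.2,0.33,0.13,0.02,-0.01,0.68],[-1.0,0.22,0.31,0.11,0.03,-0.02,0.69],[-1.0,0.24,0.29,0.12,0.02,-0.02,0.68]]
[[-1.0,0.27,0.26,0.12,0.03,-0.01,0.69],[-1.0,0.3,0.24,0.11,0.02,-0.02,0.69],[-1.0,0.31,0.21,0.12,0.02,-0.01,0.68],[-1.0,0.33,0.19,0.11,0.03,-0.02,0.69],[-1.0,0.35,0.15,0.11,0.02,-0.01,0.68],[-1.0,0.35,0.12,0.11,0.03,-0.02,0.69],[-1.0,0.36,0.09,0.11,0.02,-0.02,0.68],[-1.0,0.37,0.05,0.11,0.03,-0.01,0.69],[-1.0,0.37,0.02,0.11,0.02,-0.02,0.68],[-1.0,0.37,-0.01,0.11,0.02,-0.01,0.69]]
max [0.37 0.37 0.13 0.03 0.02 0.69] end [0.4851 0.149  0.17  ] qend [0.13 0.47 2.24 3.56 0.24 1.29] maxqd 1.26 err 0.0000
```

The second wrist picture shows the case top at (316–377, 202–242), square to the tool, with the lamp head across the top of the view. Moving on to the riser.

>>> step_arm:
  steps:
    - [-1.0, -0.04, 0.37, 0.13, 0.02, -0.02, 0.69]
    - [-1.0, 0.0, 0.37, 0.13, 0.03, -0.01, 0.68]
    - [-1.0, 0.03, 0.37, 0.13, 0.02, -0.02, 0.69]
    - [-1.0, 0.07, 0.37, 0.12, 0.03, -0.01, 0.68]
    - [-1.0, 0.09, 0.37, 0.13, 0.02, -0.02, 0.69]
    - [-1.0, 0.13, 0.35, 0.12, 0.03, -0.01, 0.68]
    - [-1.0, 0.16, 0.34, 0.12, 0.02, -0.02, 0.69]
    - [-1.0, 0.2, 0.33, 0.13, 0.02, -0.01, 0.68]
    - [-1.0, 0.22, 0.31, 0.11, 0.03, -0.02, 0.69]
    - [-1.0, 0.24, 0.29, 0.12, 0.02, -0.02, 0.68]

```text
time: 10.25
position: [0.3761, 0.0586, 0.3285]
tool_rot: [0.29, 0.896, 0.112, 0.316]
ft_force: [0.1, -0.7, 0.0]
grip_width: 0.0871
```

>>> step_arm:
  steps:
    - [-1.0, 0.27, 0.26, 0.12, 0.03, -0.01, 0.69]
    - [-1.0, 0.3, 0.24, 0.11, 0.02, -0.02, 0.69]
    - [-1.0, 0.31, 0.21, 0.12, 0.02, -0.01, 0.68]
    - [-1.0, 0.33, 0.19, 0.11, 0.03, -0.02, 0.69]
    - [-1.0, 0.35, 0.15, 0.11, 0.02, -0.01, 0.68]
    - [-1.0, 0.35, 0.12, 0.11, 0.03, -0.02, 0.69]
    - [-1.0, 0.36, 0.09, 0.11, 0.02, -0.02, 0.68]
    - [-1.0, 0.37, 0.05, 0.11, 0.03, -0.01, 0.69]
    - [-1.0, 0.37, 0.02, 0.11, 0.02, -0.02, 0.68]
    - [-1.0, 0.37, -0.01, 0.11, 0.02, -0.01, 0.69]

```text
time: 11.25
position: [0.3833, 0.1517, 0.2984]
tool_rot: [0.676, 0.66, 0.228, 0.233]
ft_force: [-0.3, -0.9, 0.8]
grip_width: 0.0871
```

```bash
python3 - <<'E'
from plan import *
show(); w=V('wrist'); cv2.imwrite('pics/w3.png',w.p[:,:,::-1]); np.savez('pics/w3.npz',p=w.p,d=w.d,K=w.K,k1=w.k1,R=w.R,t=w.t)
w2=V('wrist','pics/w2.npz')
def rect(n,v,box,z0,z1):
    uv,X,c=v.cloud(*box); m=(X[:,2]>z0)&(X[:,2]<z1)
    r=cv2.minAreaRect(X[m][:,:2].astype(np.float32)); print(n,m.sum(),np.round(r[0],4),np.round(r[1],4),round(r[2],2),np.median(X[m][:,2]).round(4))
rect('case',w2,(300,400,195,260),.143,.157)
rect('platen',w2,(280,400,225,310),.034,.045)
rect('head w',w2,(165,640,0,60),.3,.31)
rect('hood',w,(200,400,60,275),.086,.105)
rect('riser',w,(200,400,60,275),.045,.054)
E
```

```text
t 11.25 G [0.4844 0.1494 0.1693] z [ 0.616 -0.014 -0.787] x [2.350e-02 9.997e-01 6.000e-04] F [-0.32 -0.94  0.82] M [ 0.064  0.401 -0.021] w 0.0871 q [0.13 0.47 2.24 3.55 0.25 1.3 ]
case 2584 [ 0.5434 -0.1686] [0.0348 0.0437] 9.44 0.15
platen 4001 [ 0.5433 -0.1683] [0.0761 0.0962] 9.14 0.038
head w 2497 [ 0.5352 -0.1727] [0.0045 0.1488] 11.29 0.3085
hood 3333 [0.5407 0.1514] [0.0502 0.0394] 89.0 0.0943
riser 4179 [0.537  0.1466] [0.0578 0.08  ] 5.68 0.0503
```

View pics/w3.png

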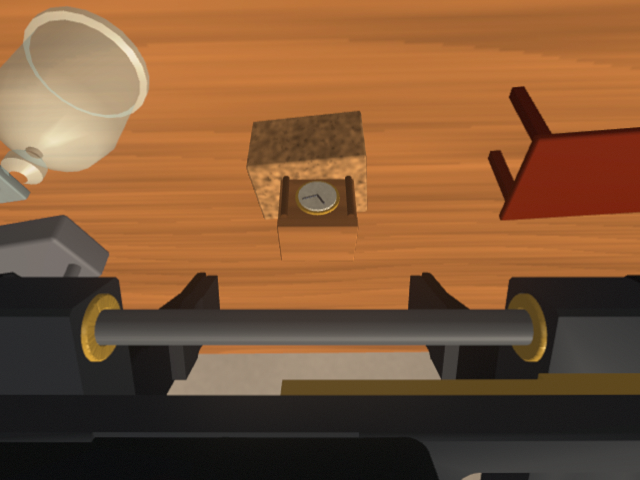

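The third wrist picture shows the hood square to the tool, dial at (319,197), on the riser, with its cornice at (278–357, 222–262). Rectangle sizes agree with the given ones to within 1–2 mm. Going in to grasp.

```bash
python3 - <<'E'
from plan import *
show()
s=plan2([.542,.1503,.0755],10,-1,Rt=orient(-1.1,38))
E
```

```text
t 11.3 G [0.4844 0.1502 0.169 ] z [ 0.616 -0.013 -0.788] x [0.0242 0.9997 0.0021] F [-0.16  0.74 -0.44] M [0.117 0.406 0.018] w 0.0867 q [0.14 0.47 2.24 3.55 0.25 1.3 ]
[[-1.0,0.0,-0.05,0.44,0.0,0.0,0.0],[-1.0,0.01,-0.05,0.43,0.0,0.0,-0.01],[-1.0,0.0,-0.05,0.44,0.0,0.0,0.0],[-1.0,0.01,-0.04,0.44,0.0,0.0,0.0],[-1.0,0.0,-0.05,0.43,0.0,0.0,-0.01],[-1.0,0.01,-0.05,0.44,0.0,0.01,0.0],[-1.0,0.0,-0.05,0.44,0.0,0.0,-0.01],[-1.0,0.0,-0.05,0.43,0.0,0.0,0.0],[-1.0,0.01,-0.05,0.44,0.0,0.0,0.0],[-1.0,0.0,-0.05,0.43,0.0,0.0,-0.01]]
max [0.01 0.05 0.44 0.   0.01 0.01] end [0.542  0.1503 0.0756] qend [0.11 0.74 2.16 3.34 0.42 1.49] maxqd 0.42 err 0.0000
```

>>> step_arm:
  steps:
    - [-1, 0.0, -0.05, 0.44, 0, 0, 0]
    - [-1, 0.0, -0.05, 0.44, 0, 0, 0]
    - [-1, 0.0, -0.05, 0.44, 0, 0, 0]
    - [-1, 0.01, -0.05, 0.44, 0, 0, 0]
    - [-1, 0.0, -0.05, 0.43, 0, 0, 0]
    - [-1, 0.01, -0.05, 0.44, 0, 0, 0]
    - [-1, 0.0, -0.05, 0.43, 0, 0, 0]
    - [-1, 0.01, -0.05, 0.43, 0, 0, 0]
    - [-1, 0.0, -0.05, 0.43, 0, 0, 0]
    - [-1, 0, -0.05, 0.43, 0, 0, 0]

```text
time: 12.3
position: [0.441, 0.15, 0.2047]
tool_rot: [0.675, 0.662, 0.228, 0.234]
ft_force: [-0.2, -0.2, -0.2]
grip_width: 0.087
```

```bash
python3 - <<'E'
from plan import *
show(); w=V('wrist'); cv2.imwrite('pics/w4.png',w.p[:,:,::-1]); show()
E
```

```text
t 12.3 G [0.5422 0.1475 0.0757] z [ 0.617 -0.015 -0.787] x [ 0.0213  0.9998 -0.0028] F [-0.18 -0.17 -0.2 ] M [ 0.073  0.396 -0.024] w 0.087 q [0.11 0.74 2.16 3.34 0.42 1.49]
t 12.35 G [0.543  0.1474 0.0747] z [ 0.617 -0.016 -0.787] x [ 0.0216  0.9998 -0.0028] F [0.47 0.63 0.27] M [ 0.033  0.382 -0.071] w 0.0873 q [0.11 0.74 2.16 3.34 0.42 1.49]
```

View pics/w4.png

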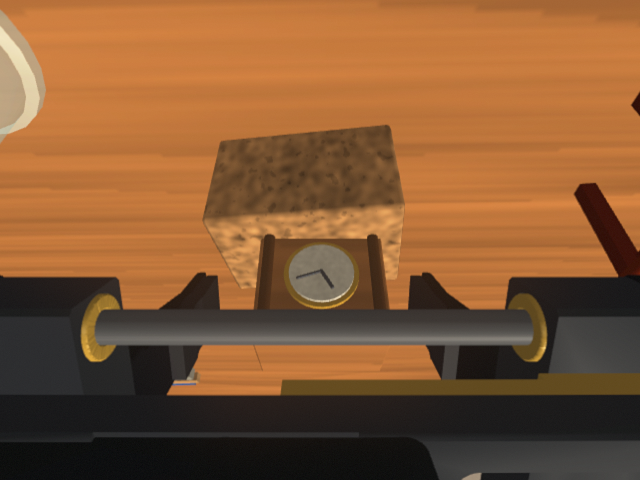

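The hood is between the fingers, edges at 255 and 388 with the pads at 218 and 410. Closing.

>>> step_arm:
  steps:
    - [-1, 0.06, 0, 0, 0, 0, 0]
    - [0, 0.0, 0, 0, 0, 0, 0]
    - [0.3, 0, 0, 0, 0, 0, 0]
    - [0.5, 0, 0, 0, 0, 0, 0]
    - [0.7, 0, 0, 0, 0, 0, 0]
    - [1, 0, 0, 0, 0, 0, 0]
    - [1, 0, 0, 0, 0, 0, 0]
    - [1, 0, 0, 0, 0, 0, 0]
    - [1, 0, 0, 0, 0, 0, 0]
    - [1, 0, 0, 0, 0, 0, 0]
  squeeze: 15

```text
time: 13.35
position: [0.4405, 0.1516, 0.2057]
tool_rot: [0.675, 0.661, 0.228, 0.235]
ft_force: [-1.2, 1.0, 3.4]
grip_width: 0.0501
```

```bash
python3 - <<'E'
from plan import *
show(); show()
s=plan2([.542,.150,.115],4,1)
E
```

```text
t 13.35 G [0.5418 0.1491 0.0768] z [ 0.618 -0.015 -0.786] x [ 0.0211  0.9998 -0.0028] F [-1.24  0.96  3.44] M [0.188 0.295 0.016] w 0.0501 q [0.11 0.74 2.16 3.35 0.42 1.48]
t 13.35 G [0.5418 0.1491 0.0768] z [ 0.618 -0.015 -0.786] x [ 0.0211  0.9998 -0.0028] F [-1.24  0.96  3.44] M [0.188 0.295 0.016] w 0.0501 q [0.11 0.74 2.16 3.35 0.42 1.48]Traceback (most recent call last):
  File "<stdin>", line 3, in <module>
  File "plan.py", line 33, in plan2
    if rv is None: rv=(R.inv()*Rt).as_rotvec()
                       ~~~~~~~^~~
  File "scipy/spatial/transform/_rotation.pyx", line 2691, in scipy.spatial.transform._rotation.Rotation.__mul__
  File "<stringsource>", line 415, in View.MemoryView.memoryview.__getitem__
  File "<stringsource>", line 750, in View.MemoryView.memview_slice
  File "<stringsource>", line 818, in View.MemoryView.slice_memviewslice
  File "<stringsource>", line 1253, in View.MemoryView._err_dim
IndexError: Index out of bounds (axis 0)
```

```bash
cat >> plan.py <<'E'
def Rz(a): return Ro.from_euler('z',a,degrees=True)
E
python3 - <<'E'
from plan import *
o,p,R=cur()
s=plan2([.525,.149,.20],10,1,Rt=R)
s=plan2([.475,-.1803,.212],20,1,Rt=Rz(10.4)*R,**s)
E
```

```text
[[1.0,0.0,0.25,-0.43,0.0,0.0,0.0],[1.0,-0.01,0.25,-0.43,0.0,0.0,0.0],[1.0,0.0,0.25,-0.43,0.0,0.0,0.0],[1.0,0.0,0.26,-0.43,0.0,0.0,0.0],[1.0,-0.01,0.25,-0.42,0.0,0.0,0.0],[1.0,0.0,0.25,-0.43,0.0,0.0,0.0],[1.0,0.0,0.25,-0.43,0.0,0.0,0.0],[1.0,-0.01,0.25,-0.43,0.0,0.0,0.0],[1.0,0.0,0.25,-0.43,0.0,0.0,0.0],[1.0,0.0,0.26,-0.43,0.0,0.0,0.0]]
max [0.01 0.26 0.43 0.   0.   0.  ] end [0.5251 0.1491 0.2001] qend [0.12 0.41 2.13 4.14 0.11 0.69] maxqd 2.58 err 0.0000
[[1.0,-0.7,-0.05,-0.07,0.0,0.04,-0.05],[1.0,-0.69,-0.06,-0.07,0.0,0.04,-0.05],[1.0,-0.7,-0.07,-0.08,0.0,0.04,-0.05],[1.0,-0.7,-0.06,-0.08,0.0,0.04,-0.05],[1.0,-0.69,-0.08,-0.09,0.0,0.04,-0.06],[1.0,-0.69,-0.07,-0.09,0.0,0.04,-0.05],[1.0,-0.69,-0.09,-0.09,0.0,0.04,-0.05],[1.0,-0.69,-0.08,-0.1,0.0,0.04,-0.05],[1.0,-0.69,-0.1,-0.1,0.0,0.04,-0.05],[1.0,-0.69,-0.09,-0.1,0.0,0.04,-0.05]]
[[1.0,-0.69,-0.1,-0.11,0.0,0.04,-0.05],[1.0,-0.69,-0.11,-0.11,0.0,0.04,-0.05],[1.0,-0.68,-0.11,-0.11,0.0,0.04,-0.05],[1.0,-0.68,-0.11,-0.12,0.0,0.04,-0.06],[1.0,-0.68,-0.12,-0.12,0.0,0.04,-0.05],[1.0,-0.68,-0.13,-0.13,0.0,0.04,-0.05],[1.0,-0.68,-0.13,-0.13,0.0,0.04,-0.05],[1.0,-0.68,-0.13,-0.13,0.0,0.04,-0.05],[1.0,-0.67,-0.14,-0.13,0.0,0.04,-0.05],[1.0,-0.68,-0.14,-0.14,0.0,0.04,-0.05]]
max [0.7  0.14 0.14 0.   0.04 0.06] end [ 0.475  -0.1805  0.2119] qend [-0.92  0.37  2.15  1.19  0.62  2.63] maxqd 4.46 err 0.0000
```

```bash
python3 - <<'E'
from plan import *
o,p,R=cur()
s=plan2([.541,.149,.10],3,1,Rt=R)
s=plan2([.485,.145,.145],7,1,Rt=R,**s)
s=plan2([.455,.03,.19],8,1,Rt=Rz(4)*R,**s)
s=plan2([.465,-.1825,.212],12,1,Rt=Rz(10.4)*R,**s)
E
```

```text
[[1.0,0.0,0.18,-0.25,0.0,0.0,0.0],[1.0,-0.01,0.19,-0.25,0.0,0.0,0.0],[1.0,0.0,0.18,-0.25,0.0,0.0,0.0]]
max [0.01 0.19 0.25 0.   0.   0.  ] end [0.541  0.1489 0.1   ] qend [0.11 0.67 2.16 3.39 0.36 1.45] maxqd 0.22 err 0.0000
[[1.0,-0.03,-0.09,-0.4,0.0,0.0,0.0],[1.0,-0.03,-0.1,-0.4,0.0,0.0,0.0],[1.0,-0.03,-0.09,-0.4,0.0,0.0,0.0],[1.0,-0.03,-0.09,-0.4,0.0,0.0,0.0],[1.0,-0.03,-0.09,-0.4,0.0,0.0,0.0],[1.0,-0.03,-0.1,-0.4,0.0,0.0,0.0],[1.0,-0.03,-0.09,-0.4,0.0,0.0,0.0]]
max [0.03 0.1  0.4  0.   0.   0.  ] end [0.4849 0.145  0.145 ] qend [0.12 0.54 2.27 3.42 0.34 1.42] maxqd 0.21 err 0.0000
[[1.0,-0.61,0.03,-0.26,0.0,0.04,-0.05],[1.0,-0.62,0.03,-0.26,0.0,0.04,-0.05],[1.0,-0.61,0.02,-0.27,0.0,0.04,-0.05],[1.0,-0.61,0.02,-0.27,0.0,0.03,-0.05],[1.0,-0.61,0.01,-0.27,0.0,0.04,-0.05],[1.0,-0.6,0.01,-0.28,0.0,0.04,-0.04],[1.0,-0.61,0.01,-0.28,0.0,0.04,-0.05],[1.0,-0.61,0.0,-0.28,0.0,0.04,-0.05]]
max [0.62 0.03 0.28 0.   0.04 0.05] end [0.455  0.0299 0.19  ] qend [-0.33  0.37  2.38  2.38  0.33  2.  ] maxqd 1.57 err 0.0000
[[1.0,-0.75,0.04,-0.06,0.0,0.04,-0.05],[1.0,-0.74,0.04,-0.06,0.0,0.04,-0.06],[1.0,-0.75,0.03,-0.06,0.0,0.04,-0.05],[1.0,-0.75,0.03,-0.07,0.0,0.04,-0.05],[1.0,-0.74,0.02,-0.07,0.0,0.05,-0.05],[1.0,-0.75,0.02,-0.08,0.0,0.04,-0.06],[1.0,-0.74,0.01,-0.08,0.0,0.04,-0.05],[1.0,-0.75,0.01,-0.09,0.0,0.04,-0.05],[1.0,-0.74,0.0,-0.09,0.0,0.04,-0.05],[1.0,-0.75,0.0,-0.09,0.0,0.04,-0.06]]
[[1.0,-0.74,-0.01,-0.1,0.0,0.04,-0.05],[1.0,-0.74,-0.01,-0.1,0.0,0.04,-0.05]]
max [0.75 0.04 0.1  0.   0.05 0.06] end [ 0.465  -0.1825  0.212 ] qend [-0.94  0.36  2.17  1.19  0.64  2.61] maxqd 1.48 err 0.0000
```

>>> step_arm:
  steps:
    - [1.0, 0.0, 0.18, -0.25, 0, 0, 0]
    - [1.0, 0.0, 0.19, -0.25, 0, 0, 0]
    - [1.0, 0.0, 0.18, -0.25, 0, 0, 0]
    - [1.0, -0.03, -0.09, -0.4, 0, 0, 0]
    - [1.0, -0.03, -0.1, -0.4, 0, 0, 0]
    - [1.0, -0.03, -0.09, -0.4, 0, 0, 0]
    - [1.0, -0.03, -0.09, -0.4, 0, 0, 0]
    - [1.0, -0.03, -0.09, -0.4, 0, 0, 0]
    - [1.0, -0.03, -0.1, -0.4, 0, 0, 0]
    - [1.0, -0.03, -0.09, -0.4, 0, 0, 0]

```text
time: 14.35
position: [0.3829, 0.1477, 0.2743]
tool_rot: [0.675, 0.662, 0.228, 0.234]
ft_force: [0.5, -0.1, -0.6]
grip_width: 0.0499
```

```bash
python3 - <<'E'
from plan import *
show()
E
```

```text
t 14.35 G [0.4841 0.1451 0.1453] z [ 0.617 -0.015 -0.787] x [ 0.0213  0.9998 -0.0028] F [ 0.49 -0.08 -0.63] M [-0.014  0.48  -0.016] w 0.0499 q [0.12 0.54 2.27 3.42 0.34 1.42]
```

>>> step_arm:
  steps:
    - [1.0, -0.61, 0.03, -0.26, 0.0, 0.04, -0.05]
    - [1.0, -0.62, 0.03, -0.26, 0.0, 0.04, -0.05]
    - [1.0, -0.61, 0.02, -0.27, 0.0, 0.04, -0.05]
    - [1.0, -0.61, 0.02, -0.27, 0.0, 0.03, -0.05]
    - [1.0, -0.61, 0.01, -0.27, 0.0, 0.04, -0.05]
    - [1.0, -0.6, 0.01, -0.28, 0.0, 0.04, -0.04]
    - [1.0, -0.61, 0.01, -0.28, 0.0, 0.04, -0.05]
    - [1.0, -0.61, 0.0, -0.28, 0.0, 0.04, -0.05]
    - [1.0, -0.75, 0.04, -0.06, 0.0, 0.04, -0.05]
    - [1.0, -0.74, 0.04, -0.06, 0.0, 0.04, -0.06]

```text
time: 15.35
position: [0.355, -0.0121, 0.323]
tool_rot: [0.645, 0.691, 0.238, 0.224]
ft_force: [0.5, 0.6, -0.5]
grip_width: 0.0499
```

>>> step_arm:
  steps:
    - [1.0, -0.75, 0.03, -0.06, 0.0, 0.04, -0.05]
    - [1.0, -0.75, 0.03, -0.07, 0.0, 0.04, -0.05]
    - [1.0, -0.74, 0.02, -0.07, 0.0, 0.05, -0.05]
    - [1.0, -0.75, 0.02, -0.08, 0.0, 0.04, -0.06]
    - [1.0, -0.74, 0.01, -0.08, 0.0, 0.04, -0.05]
    - [1.0, -0.75, 0.01, -0.09, 0.0, 0.04, -0.05]
    - [1.0, -0.74, 0.0, -0.09, 0.0, 0.04, -0.05]
    - [1.0, -0.75, 0.0, -0.09, 0.0, 0.04, -0.06]
    - [1.0, -0.74, -0.01, -0.1, 0.0, 0.04, -0.05]
    - [1.0, -0.74, -0.01, -0.1, 0.0, 0.04, -0.05]

```text
time: 16.35
position: [0.3646, -0.1983, 0.3412]
tool_rot: [0.612, 0.72, 0.248, 0.213]
ft_force: [-0.3, -0.5, -1.5]
grip_width: 0.0496
```

```bash
python3 - <<'E'
from plan import *
show(); w=V('wrist'); cv2.imwrite('pics/w5.png',w.p[:,:,::-1]); np.savez('pics/w5.npz',p=w.p,d=w.d,K=w.K,k1=w.k1,R=w.R,t=w.t)
t=V('top'); s=V('side'); s.crop(230,400,210,400,3,'pics/s5.png'); t.crop(300,500,180,340,3,'pics/t5.png'); show()
E
```

```text
t 16.35 G [ 0.4646 -0.1825  0.2122] z [ 0.609  0.096 -0.787] x [-0.1597  0.9872 -0.0028] F [-0.33 -0.46 -1.51] M [ 0.016  0.479 -0.024] w 0.0496 q [-0.94  0.36  2.17  1.18  0.64  2.61]
t 16.5 G [ 0.4651 -0.1831  0.2122] z [ 0.61   0.095 -0.786] x [-0.1579  0.9875 -0.0039] F [ 0.09 -0.61 -0.46] M [-0.086  0.484 -0.038] w 0.0501 q [-0.94  0.36  2.17  1.19  0.63  2.61]
```

View pics/w5.png

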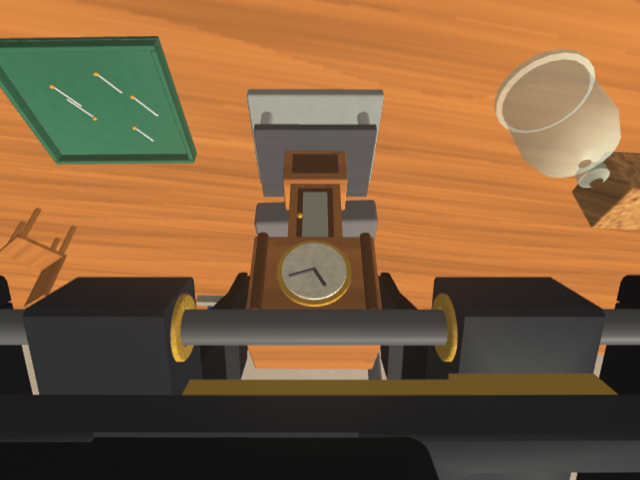

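View pics/s5.png

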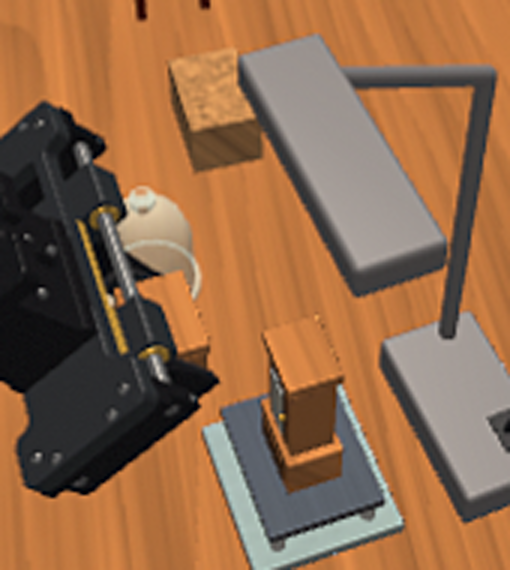

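View pics/t5.png

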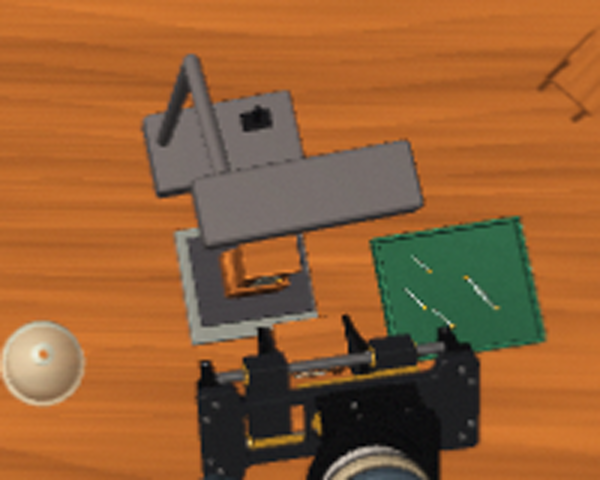

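In the front wrist view the hood (edges 247–382, dial 314) is upright over the case front (289–341) and the platen (248–383). All three are centred close to column 315. Now I'll measure hood against case in this one picture.

```bash
python3 - <<'E'
from plan import *
w=V('wrist','pics/w5.npz')
def rect(n,X,z0,z1,extra=None):
    m=(X[:,2]>z0)&(X[:,2]<z1)
    if extra is not None:m&=extra
    r=cv2.minAreaRect(X[m][:,:2].astype(np.float32)); print(n,m.sum(),np.round(r[0],4),np.round(r[1],4),round(r[2],2),np.median(X[m],0).round(4))
uv,X,c=w.cloud(240,390,85,210)
rect('platen top',X,.034,.042); rect('stand top',X,.008,.013)
# front faces: fit line x'=f(y') 
def face(n,u0,u1,v0,v1,z0,z1,bx):
    uv,X,c=w.cloud(u0,u1,v0,v1); m=(X[:,2]>z0)&(X[:,2]<z1)&(X[:,0]>bx[0])&(X[:,0]<bx[1]); Y=X[m]
    p=np.polyfit(Y[:,1],Y[:,0],1)
    for _ in range(5):
        k=np.abs(np.polyval(p,Y[:,1])-Y[:,0])<.0025; p=np.polyfit(Y[k,1],Y[k,0],1)
    print(n,k.sum(),'yaw',round(-np.degrees(np.arctan(p[0])),2),'y range',np.percentile(Y[k,1],[0,.5,50,99.5,100]).round(4),'x at mid',np.polyval(p,Y[k,1].mean()).round(4),'z',Y[k,2].min().round(4),Y[k,2].max().round(4))
face('hood',235,395,230,310,.187,.235,(.42,.49))
face('case body',275,355,180,240,.078,.15,(.49,.56))
face('case plinth',275,355,148,185,.045,.070,(.49,.56))
E
```

```text
platen top 5204 [ 0.543  -0.1684] [0.077  0.0962] 9.1 [ 0.5238 -0.1726  0.0385]
stand top 4253 [ 0.5611 -0.1665] [0.1374 0.1284] 10.77 [ 0.5076 -0.1739  0.0104]
hood 8735 yaw 8.67 y range [-0.2123 -0.2087 -0.1849 -0.1598 -0.1549] x at mid 0.4462 z 0.187 0.2209
case body 2508 yaw 9.13 y range [-0.1893 -0.189  -0.1706 -0.1518 -0.1516] x at mid 0.5289 z 0.0781 0.1254
case plinth 1430 yaw 9.18 y range [-0.1954 -0.1952 -0.1711 -0.1468 -0.1461] x at mid 0.5257 z 0.0451 0.07
```

```bash
python3 - <<'E'
from plan import *
show(); o,p,R=cur()
a,b=cur()[1:]
s=plan2([.5447,-.1698,.200],10,1,Rt=R)
E
```

```text
t 16.5 G [ 0.4651 -0.1831  0.2122] z [ 0.61   0.095 -0.786] x [-0.1579  0.9875 -0.0039] F [ 0.09 -0.61 -0.46] M [-0.086  0.484 -0.038] w 0.0501 q [-0.94  0.36  2.17  1.19  0.63  2.61]
[[1.0,0.0,0.22,0.24,0.0,0.0,0.0],[1.0,0.0,0.23,0.24,0.0,0.0,0.0],[1.0,0.01,0.22,0.23,0.0,0.0,0.0],[1.0,0.0,0.23,0.24,0.0,0.0,0.0],[1.0,0.0,0.22,0.24,0.0,0.0,0.0],[1.0,0.0,0.22,0.24,0.0,0.0,0.0],[1.0,0.01,0.23,0.24,0.0,0.0,0.0],[1.0,0.0,0.22,0.23,0.0,0.0,0.0],[1.0,0.0,0.22,0.24,0.0,0.0,0.0],[1.0,0.0,0.23,0.24,0.0,0.0,0.0]]
max [0.01 0.23 0.24 0.   0.   0.  ] end [ 0.5448 -0.1699  0.2   ] qend [-0.76  0.44  2.04  1.21  0.55  2.76] maxqd 0.21 err 0.0000
```

>>> step_arm:
  steps:
    - [1, 0, 0.22, 0.24, 0, 0, 0]
    - [1, 0, 0.23, 0.24, 0, 0, 0]
    - [1, 0, 0.22, 0.23, 0, 0, 0]
    - [1, 0, 0.23, 0.24, 0, 0, 0]
    - [1, 0, 0.22, 0.24, 0, 0, 0]
    - [1, 0.01, 0.22, 0.24, 0, 0, 0]
    - [1, 0, 0.23, 0.24, 0, 0, 0]
    - [1, 0.01, 0.22, 0.23, 0, 0, 0]
    - [1, 0, 0.22, 0.24, 0, 0, 0]
    - [1, 0, 0.23, 0.24, 0, 0, 0]

```text
time: 17.5
position: [0.4453, -0.1846, 0.3285]
tool_rot: [0.613, 0.72, 0.248, 0.213]
ft_force: [0.8, -0.7, -0.7]
grip_width: 0.0499
```

```bash
python3 - <<'E'
from plan import *
show(); w=V('wrist'); cv2.imwrite('pics/w6.png',w.p[:,:,::-1]); np.savez('pics/w6.npz',p=w.p,d=w.d,K=w.K,k1=w.k1,R=w.R,t=w.t)
s=V('side'); s.crop(230,400,210,400,3,'pics/s6.png'); show()
def face(n,u0,u1,v0,v1,z0,z1,bx):
    uv,X,c=w.cloud(u0,u1,v0,v1); m=(X[:,2]>z0)&(X[:,2]<z1)&(X[:,0]>bx[0])&(X[:,0]<bx[1]); Y=X[m]
    if len(Y)<50: print(n,len(Y)); return
    p=np.polyfit(Y[:,1],Y[:,0],1)
    for _ in range(5):
        k=np.abs(np.polyval(p,Y[:,1])-Y[:,0])<.0025; p=np.polyfit(Y[k,1],Y[k,0],1)
    print(n,k.sum(),'yaw',round(-np.degrees(np.arctan(p[0])),2),'y range',np.percentile(Y[k,1],[0,.5,50,99.5,100]).round(4),'x at mid',np.polyval(p,Y[k,1].mean()).round(4),'z',Y[k,2].min().round(4),Y[k,2].max().round(4))
face('hood',235,395,180,310,.178,.22,(.50,.56))
face('case',235,395,100,310,.08,.14,(.50,.56))
E
```

```text
t 17.5 G [ 0.5453 -0.1688  0.1994] z [ 0.61   0.096 -0.787] x [-0.159   0.9873 -0.0027] F [ 0.78 -0.66 -0.71] M [ 0.01   0.498 -0.019] w 0.0499 q [-0.76  0.45  2.03  1.21  0.55  2.76]
t 17.6 G [ 0.5457 -0.1689  0.1996] z [ 0.61   0.096 -0.787] x [-0.1599  0.9871 -0.0033] F [-0.27 -0.85 -0.73] M [-0.037  0.423  0.042] w 0.0497 q [-0.76  0.45  2.03  1.21  0.55  2.76]
hood 7982 yaw 8.62 y range [-0.199  -0.1949 -0.171  -0.1461 -0.1411] x at mid 0.5267 z 0.178 0.2083
case 5418 yaw 9.1 y range [-0.1892 -0.189  -0.1707 -0.1519 -0.1516] x at mid 0.529 z 0.08 0.1387
```

View pics/w6.png

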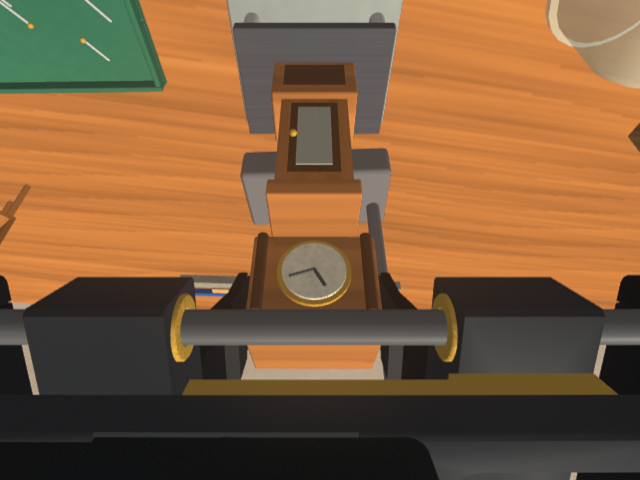

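View pics/s6.png

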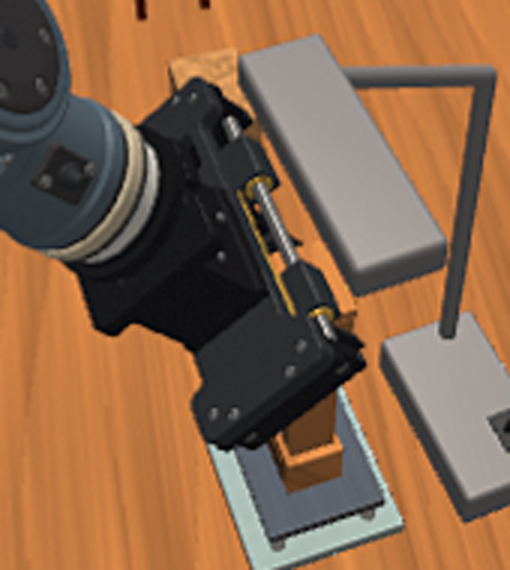

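Both views show the hood over the case and clear of the lamp, with the measured offset under 1 mm. Lowering 20 mm.

>>> step_arm:
  steps:
    - [1, 0, -0.05, 0.063, 0, 0, 0]
    - [1, 0, -0.05, 0.063, 0, 0, 0]
    - [1, 0, -0.05, 0.063, 0, 0, 0]
    - [1, 0, -0.05, 0.063, 0, 0, 0]
    - [1, 0, -0.05, 0.063, 0, 0, 0]
    - [1, 0, -0.05, 0.063, 0, 0, 0]
    - [1, 0, -0.05, 0.063, 0, 0, 0]
    - [1, 0, -0.05, 0.063, 0, 0, 0]
    - [1, 0, -0.05, 0.063, 0, 0, 0]
    - [1, 0, -0.05, 0.063, 0, 0, 0]

```text
time: 18.6
position: [0.4446, -0.1848, 0.3084]
tool_rot: [0.613, 0.72, 0.248, 0.213]
ft_force: [-0.8, -0.1, -1.3]
grip_width: 0.0501
```

>>> step_arm:
  steps:
    - [1, 0, -0.0125, 0.016, 0, 0, 0]
    - [1, 0, -0.0125, 0.016, 0, 0, 0]
    - [1, 0, 0, 0, 0, 0, 0]
    - [1, 0, 0, 0, 0, 0, 0]
    - [1, 0, 0, 0, 0, 0, 0]
    - [1, 0, 0, 0, 0, 0, 0]
    - [1, 0, 0, 0, 0, 0, 0]
    - [1, 0, 0, 0, 0, 0, 0]
    - [1, 0, 0, 0, 0, 0, 0]
    - [1, 0, 0, 0, 0, 0, 0]

```text
time: 19.6
position: [0.4446, -0.1848, 0.3075]
tool_rot: [0.613, 0.72, 0.248, 0.213]
ft_force: [0.6, -1.1, -1.0]
grip_width: 0.0498
```

```bash
python3 - <<'E'
from plan import *
show(); w=V('wrist'); w.crop(220,410,120,320,3,'pics/w7.png'); np.savez('pics/w7.npz',p=w.p,d=w.d,K=w.K,k1=w.k1,R=w.R,t=w.t);show()
E
```

```text
t 19.6 G [ 0.5446 -0.169   0.1785] z [ 0.61   0.096 -0.787] x [-0.1591  0.9873 -0.0028] F [ 0.64 -1.05 -0.99] M [-0.066  0.509  0.046] w 0.0498 q [-0.76  0.49  2.05  1.31  0.53  2.64]
t 19.65 G [ 0.5446 -0.169   0.1785] z [ 0.61   0.096 -0.787] x [-0.159   0.9873 -0.0028] F [ 0.34 -0.3  -1.23] M [0.005 0.528 0.002] w 0.0501 q [-0.76  0.49  2.05  1.31  0.53  2.64]
```

View pics/w7.png

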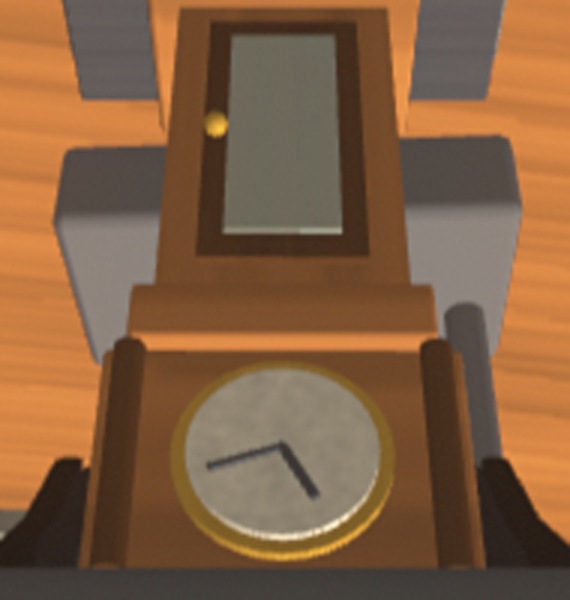

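The close view shows the hood, cornice bars at (105–460), centred over the case's top moulding at (130–435), with a thin gap still open. Next, slow contact.

>>> step_arm:
  steps:
    - [1, 0, -0.0075, 0.0095, 0, 0, 0]
    - [1, 0, -0.0075, 0.0095, 0, 0, 0]
    - [1, 0, -0.0075, 0.0095, 0, 0, 0]
    - [1, 0, -0.0075, 0.0095, 0, 0, 0]
    - [1, 0, -0.0075, 0.0095, 0, 0, 0]
    - [1, 0, 0, 0, 0, 0, 0]
    - [1, 0, 0, 0, 0, 0, 0]
    - [1, 0, 0, 0, 0, 0, 0]
    - [1, 0, 0, 0, 0, 0, 0]
    - [1, 0, 0, 0, 0, 0, 0]

```text
time: 20.65
position: [0.4446, -0.1848, 0.306]
tool_rot: [0.613, 0.72, 0.248, 0.213]
ft_force: [-0.1, 0.2, -0.8]
grip_width: 0.05
```

```bash
python3 - <<'E'
from plan import *
show(); w=V('wrist'); w.crop(220,410,120,320,3,'pics/w8.png'); show()
E
```

```text
t 20.65 G [ 0.5446 -0.169   0.177 ] z [ 0.61   0.096 -0.787] x [-0.1591  0.9873 -0.0029] F [-0.11  0.19 -0.8 ] M [ 0.056  0.464 -0.004] w 0.05 q [-0.76  0.49  2.05  1.32  0.53  2.63]
t 20.7 G [ 0.5446 -0.169   0.177 ] z [ 0.61   0.096 -0.787] x [-0.1591  0.9873 -0.0028] F [ 0.49  0.73 -0.3 ] M [-0.055  0.501 -0.033] w 0.0499 q [-0.76  0.49  2.05  1.32  0.53  2.63]
```

View pics/w8.png

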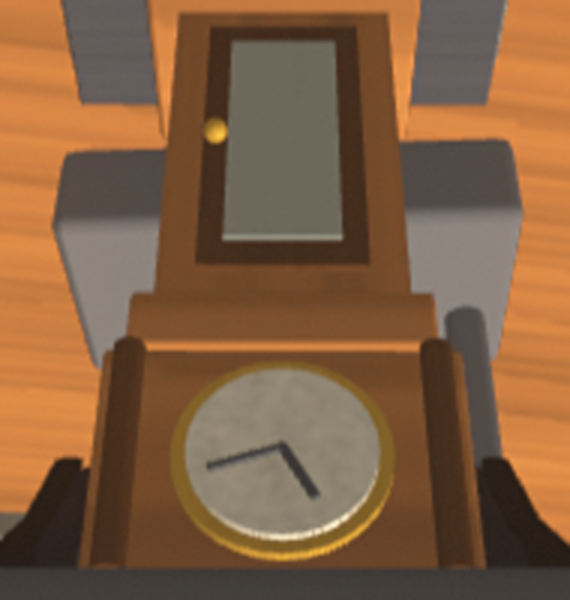

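>>> step_arm:
  steps:
    - [1, 0, -0.0075, 0.0095, 0, 0, 0]
    - [1, 0, -0.0075, 0.0095, 0, 0, 0]
    - [1, 0, -0.0075, 0.0095, 0, 0, 0]
    - [1, 0, 0, 0, 0, 0, 0]
    - [1, 0, 0, 0, 0, 0, 0]
    - [1, 0, 0, 0, 0, 0, 0]
    - [1, 0, 0, 0, 0, 0, 0]
    - [1, 0, 0, 0, 0, 0, 0]
    - [1, 0, 0, 0, 0, 0, 0]
    - [1, 0, 0, 0, 0, 0, 0]

```text
time: 21.7
position: [0.4446, -0.1848, 0.3051]
tool_rot: [0.613, 0.72, 0.248, 0.213]
ft_force: [-0.2, -0.0, 1.6]
grip_width: 0.05
```

```bash
python3 - <<'E'
from plan import *
show(); w=V('wrist'); w.crop(220,410,120,320,3,'pics/w9.png'); show()
E
```

```text
t 21.7 G [ 0.5446 -0.169   0.1761] z [ 0.61   0.096 -0.787] x [-0.1591  0.9873 -0.0028] F [-0.21 -0.04  1.55] M [-0.002  0.319  0.049] w 0.05 q [-0.76  0.5   2.05  1.32  0.53  2.63]
t 21.75 G [ 0.5446 -0.1691  0.1761] z [ 0.61   0.096 -0.787] x [-0.1591  0.9873 -0.0028] F [0.12 0.25 0.59] M [0.002 0.279 0.059] w 0.05 q [-0.76  0.5   2.05  1.32  0.53  2.63]
```

View pics/w9.png

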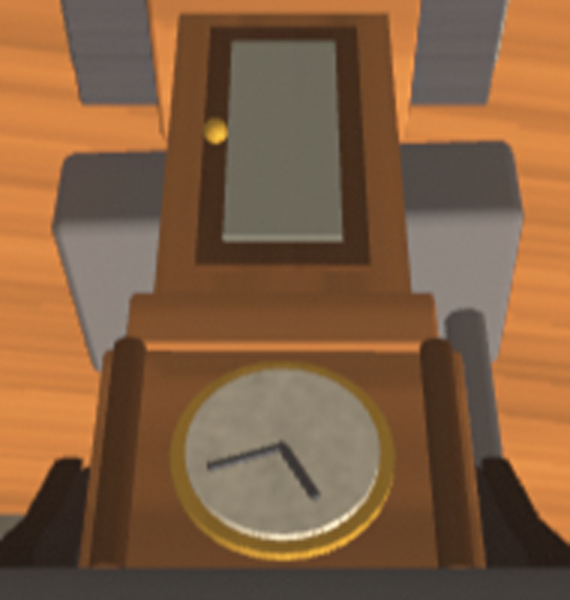

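Contact: Fz rose by about 2 N and the gap has closed to the ledge line. Releasing.

>>> step_arm:
  steps:
    - [-0.1, 0, 0, 0, 0, 0, 0]
    - [-0.2, 0, 0, 0, 0, 0, 0]
    - [-0.3, 0, 0, 0, 0, 0, 0]
    - [-0.4, 0, 0, 0, 0, 0, 0]
    - [-0.6, 0, 0, 0, 0, 0, 0]
    - [-0.8, 0, 0, 0, 0, 0, 0]
    - [-1, 0, 0, 0, 0, 0, 0]
    - [-1, 0, 0, 0, 0, 0, 0]
    - [-1, 0, 0, 0, 0, 0, 0]
    - [-1, 0, 0, 0, 0, 0, 0]

```text
time: 22.75
position: [0.4446, -0.1848, 0.3051]
tool_rot: [0.613, 0.72, 0.248, 0.213]
ft_force: [0.1, -0.5, -0.8]
grip_width: 0.0868
```

```bash
python3 - <<'E'
from plan import *
show(); w=V('wrist'); w.crop(170,460,80,320,2.5,'pics/w10.png'); show()
o,p,R=cur(); s=plan2(gp(p,R)+np.array([-.08*.987,-.08*.16,.05]),10,-1,Rt=R)
E
```

```text
t 22.75 G [ 0.5446 -0.169   0.1761] z [ 0.61   0.096 -0.787] x [-0.1591  0.9873 -0.0028] F [ 0.08 -0.45 -0.76] M [-0.04   0.378  0.019] w 0.0868 q [-0.76  0.5   2.05  1.32  0.53  2.63]
t 22.8 G [ 0.5446 -0.169   0.1761] z [ 0.61   0.096 -0.787] x [-0.1591  0.9873 -0.0029] F [ 0.12 -0.15  0.78] M [-0.095  0.39  -0.006] w 0.0863 q [-0.76  0.5   2.05  1.32  0.53  2.63]
[[-1.0,0.0,-0.13,-0.35,0.0,0.0,0.0],[-1.0,0.0,-0.13,-0.36,0.0,0.0,0.0],[-1.0,0.0,-0.12,-0.35,0.0,0.0,0.0],[-1.0,0.0,-0.13,-0.36,0.0,0.0,0.0],[-1.0,0.0,-0.13,-0.35,0.0,0.0,0.0],[-1.0,-0.01,-0.13,-0.36,0.0,0.0,0.0],[-1.0,0.0,-0.13,-0.35,0.0,0.0,0.0],[-1.0,0.0,-0.13,-0.36,0.0,0.0,0.0],[-1.0,0.0,-0.12,-0.35,0.0,0.0,0.0],[-1.0,0.0,-0.13,-0.36,0.0,0.0,0.0]]
max [0.01 0.13 0.36 0.   0.   0.  ] end [ 0.4657 -0.1819  0.2262] qend [-0.94  0.33  2.15  1.12  0.65  2.69] maxqd 0.22 err 0.0000
```

View pics/w10.png

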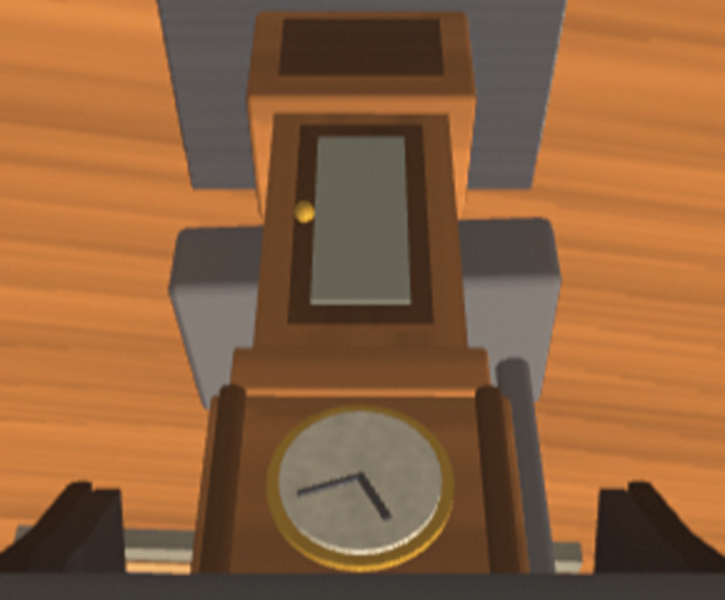

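The hood stands centred, hood edges 212/512 against case moulding 233/487, with both fingers clear. Backing off to look and then press.

>>> step_arm:
  steps:
    - [-1, 0, -0.13, -0.35, 0, 0, 0]
    - [-1, 0, -0.13, -0.36, 0, 0, 0]
    - [-1, 0, -0.13, -0.35, 0, 0, 0]
    - [-1, 0, -0.13, -0.36, 0, 0, 0]
    - [-1, 0, -0.13, -0.35, 0, 0, 0]
    - [-1, 0, -0.13, -0.36, 0, 0, 0]
    - [-1, 0, -0.13, -0.35, 0, 0, 0]
    - [-1, 0, -0.13, -0.36, 0, 0, 0]
    - [-1, 0, -0.13, -0.35, 0, 0, 0]
    - [-1, 0, -0.13, -0.36, 0, 0, 0]

```text
time: 23.8
position: [0.3646, -0.1975, 0.3553]
tool_rot: [0.613, 0.72, 0.248, 0.213]
ft_force: [-0.5, 0.3, 0.4]
grip_width: 0.0872
```

```bash
python3 - <<'E'
from plan import *
show(); w=V('wrist'); cv2.imwrite('pics/w11.png',w.p[:,:,::-1]); np.savez('pics/w11.npz',p=w.p,d=w.d,K=w.K,k1=w.k1,R=w.R,t=w.t)
s=V('side'); s.crop(230,400,210,400,3,'pics/s11.png')
def rect(n,v,box,z0,z1):
    uv,X,c=v.cloud(*box); m=(X[:,2]>z0)&(X[:,2]<z1)
    r=cv2.minAreaRect(X[m][:,:2].astype(np.float32)); print(n,m.sum(),np.round(r[0],4),np.round(r[1],4),round(r[2],2),np.median(X[m][:,2]).round(4))
    Y=X[m]; A=np.linalg.lstsq(np.c_[Y[:,:2],np.ones(len(Y))],Y[:,2],rcond=None)[0]; print('  slope',A[:2].round(3))
rect('hood top',w,(200,420,60,308),.186,.2)
rect('platen',w,(200,420,0,240),.034,.042)
E
```

```text
t 23.8 G [ 0.4646 -0.1818  0.2262] z [ 0.61   0.096 -0.787] x [-0.159   0.9873 -0.0028] F [-0.47  0.28  0.38] M [-0.09   0.36  -0.026] w 0.0872 q [-0.94  0.33  2.15  1.12  0.65  2.69]
hood top 833 [ 0.5257 -0.1712] [0.0037 0.05  ] 9.03 0.1903
  slope [-0.487 -0.081]
platen 5122 [ 0.5853 -0.1582] [0.1674 0.1029] 12.41 0.0384
  slope [0.002 0.   ]
```

View pics/w11.png

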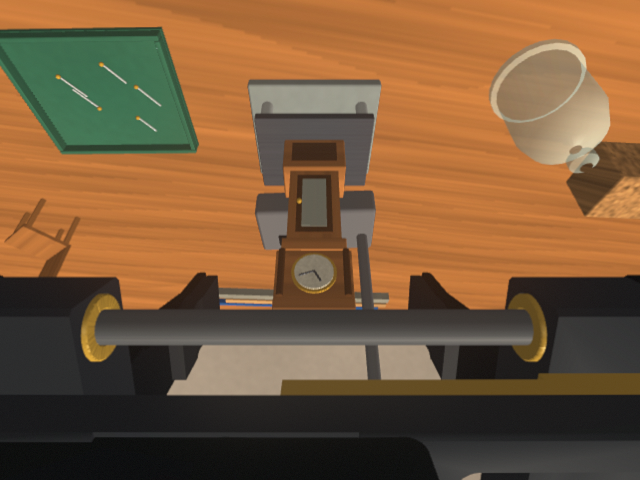

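View pics/s11.png

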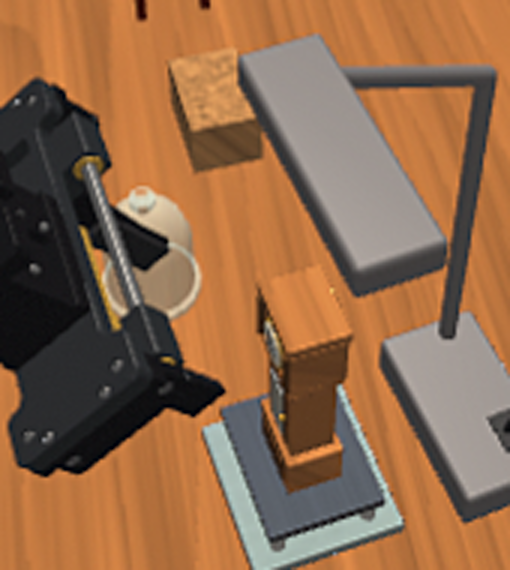

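The side view shows the hood upright on the case at (305,330) in the crop. I'll check it with the side camera's depth against the case top measured earlier.

```bash
python3 - <<'E'
from plan import *
s=V('side'); show()
uv,X,c=s.cloud(310,352,292,345)
for z0,z1 in((.188,.2),(.155,.184)):
    m=(X[:,2]>z0)&(X[:,2]<z1)&(X[:,0]>.45)
    Y=X[m]; r=cv2.minAreaRect(Y[:,:2].astype(np.float32)); A=np.linalg.lstsq(np.c_[Y[:,:2],np.ones(len(Y))],Y[:,2],rcond=None)[0]
    print(len(Y),np.round(r[0],4),np.round(r[1],4),round(r[2],2),np.median(Y[:,2]).round(4),'slope',A[:2].round(3))
# plan press pose
o,p,R=cur()
tip=lambda p,R:p+R.apply([0,0,.182])
print('tip',tip(p,R))
E
```

```text
t 23.95 G [ 0.4649 -0.1821  0.2263] z [ 0.61   0.095 -0.787] x [-0.1581  0.9874 -0.0035] F [-0.68 -0.67  0.4 ] M [-0.029  0.415 -0.017] w 0.087 q [-0.94  0.33  2.15  1.13  0.65  2.68]
639 [ 0.5442 -0.1698] [0.0389 0.0518] 8.18 0.194 slope [0.007 0.021]
293 [ 0.533  -0.1802] [0.0287 0.0605] 45.87 0.1706 slope [-0.027  0.04 ]
tip [ 0.475905   -0.18035626  0.2121071 ]
```

```bash
python3 - <<'E'
from plan import *
Rp=orient(9.15,42)
edge=np.array([0,-.0095,.182])
c=np.array([.5432,-.1692,.194]); cx=np.array([np.cos(np.radians(9.15)),np.sin(np.radians(9.15)),0])
tgt=c-.002*cx
def Gof(e): return e-Rp.apply(edge)+Rp.apply([0,0,.164])
s=plan2(Gof(tgt-.075*cx+[0,0,.02]),10,1,Rt=Rp)
s=plan2(Gof(tgt+[0,0,.007]),10,1,Rt=Rp,**s)
# body corner clearance
p,R=s['start']; 
for zz in(-.113,-.09,-.07,-.05): 
    x=p+R.apply([0,.0375,.164+zz]); print(zz,x.round(4),'clockx',((x-c)@cx).round(4))
E
```

```text
[[1.0,0.0,-0.03,-0.03,-0.05,0.0,0.0],[1.0,0.0,-0.04,-0.03,-0.05,0.0,0.0],[1.0,0.0,-0.03,-0.03,-0.05,0.01,0.0],[1.0,0.0,-0.04,-0.03,-0.04,0.0,0.0],[1.0,-0.01,-0.03,-0.03,-0.05,0.0,0.01],[1.0,0.0,-0.03,-0.03,-0.05,0.0,0.0],[1.0,0.0,-0.04,-0.03,-0.05,0.01,0.0],[1.0,0.0,-0.03,-0.03,-0.05,0.0,0.0],[1.0,0.0,-0.03,-0.03,-0.05,0.0,0.0],[1.0,0.0,-0.03,-0.03,-0.04,0.0,0.0]]
max [0.01 0.04 0.03 0.05 0.01 0.01] end [ 0.4622 -0.1823  0.2338] qend [-0.99  0.33  2.18  1.23  0.7   2.55] maxqd 0.16 err 0.0000
[[1.0,0.0,0.19,0.24,0.0,0.0,0.0],[1.0,0.0,0.19,0.24,0.0,0.0,0.0],[1.0,0.0,0.18,0.24,0.0,0.0,0.0],[1.0,0.0,0.19,0.24,0.0,0.0,0.0],[1.0,0.0,0.19,0.24,0.0,0.0,0.0],[1.0,0.0,0.19,0.24,0.0,0.0,0.0],[1.0,0.0,0.19,0.24,0.0,0.0,0.0],[1.0,0.0,0.18,0.24,0.0,0.0,0.0],[1.0,0.0,0.19,0.24,0.0,0.0,0.0],[1.0,0.0,0.19,0.24,0.0,0.0,0.0]]
max [0.   0.19 0.24 0.   0.   0.  ] end [ 0.5363 -0.1704  0.2206] qend [-0.81  0.41  2.07  1.29  0.61  2.65] maxqd 0.21 err 0.0000
-0.113 [ 0.4892 -0.1779  0.3297] clockx -0.0547
-0.09 [ 0.5044 -0.1754  0.3126] clockx -0.0393
-0.07 [ 0.5176 -0.1733  0.2977] clockx -0.0259
-0.05 [ 0.5308 -0.1712  0.2829] clockx -0.0125
```

>>> step_arm:
  steps:
    - [1, 0, -0.03, -0.03, -0.05, 0, 0]
    - [1, 0, -0.04, -0.03, -0.05, 0, 0]
    - [1, 0, -0.03, -0.03, -0.05, 0, 0]
    - [1, 0, -0.04, -0.03, -0.05, 0, 0]
    - [1, 0, -0.03, -0.03, -0.05, 0, 0]
    - [1, 0, -0.03, -0.03, -0.05, 0, 0]
    - [1, 0, -0.04, -0.03, -0.05, 0, 0]
    - [1, 0, -0.03, -0.03, -0.04, 0, 0]
    - [1, 0, -0.03, -0.03, -0.05, 0, 0]
    - [1, 0, -0.03, -0.03, -0.04, 0, 0]
  squeeze: 10

```text
time: 24.95
position: [0.3542, -0.1992, 0.3554]
tool_rot: [0.605, 0.711, 0.272, 0.233]
ft_force: [-0.8, -0.3, -0.6]
grip_width: 0.0152
```

```bash
python3 - <<'E'
from plan import *
show(); w=V('wrist'); cv2.imwrite('pics/w12.png',w.p[:,:,::-1]); s=V('side'); s.crop(230,400,210,400,3,'pics/s12.png')
Rp=orient(9.15,42); edge=np.array([0,-.0095,.182])
c=np.array([.5432,-.1692,.194]); cx=np.array([np.cos(np.radians(9.15)),np.sin(np.radians(9.15)),0])
s=plan2(c-.002*cx+[0,0,.009]-Rp.apply(edge)+Rp.apply([0,0,.164]),10,1,Rt=Rp)
E
```

```text
t 24.95 G [ 0.4625 -0.1821  0.2334] z [ 0.661  0.104 -0.743] x [-0.159   0.9873 -0.0028] F [-0.8  -0.29 -0.57] M [-0.028  0.413 -0.023] w 0.0152 q [-0.99  0.33  2.19  1.23  0.7   2.54]
[[1.0,0.0,0.19,0.23,0.0,0.0,0.0],[1.0,0.0,0.2,0.23,0.0,0.0,0.0],[1.0,0.0,0.19,0.24,0.0,0.0,0.0],[1.0,-0.01,0.19,0.23,0.0,0.01,0.0],[1.0,0.0,0.2,0.23,0.0,0.0,0.01],[1.0,0.0,0.19,0.23,0.0,0.0,0.0],[1.0,0.0,0.2,0.23,0.0,0.0,0.0],[1.0,0.0,0.19,0.23,0.0,0.0,0.0],[1.0,0.0,0.19,0.24,-0.01,0.0,0.0],[1.0,0.0,0.2,0.23,0.0,0.01,0.0]]
max [0.01 0.2  0.24 0.01 0.01 0.01] end [ 0.5365 -0.1701  0.2228] qend [-0.81  0.41  2.07  1.29  0.61  2.66] maxqd 0.20 err 0.0000
```

View pics/w12.png

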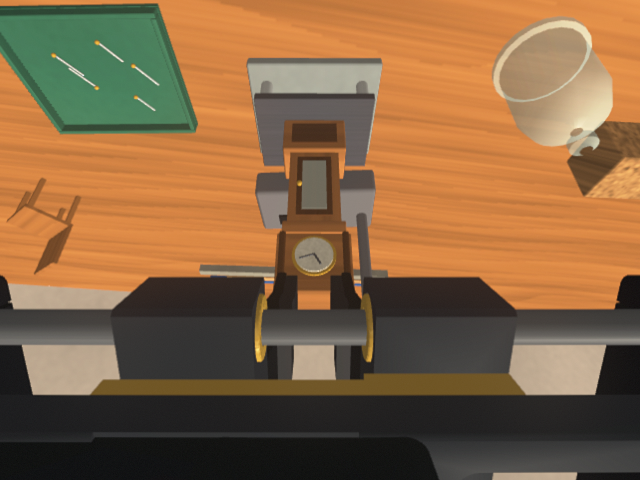

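View pics/s12.png

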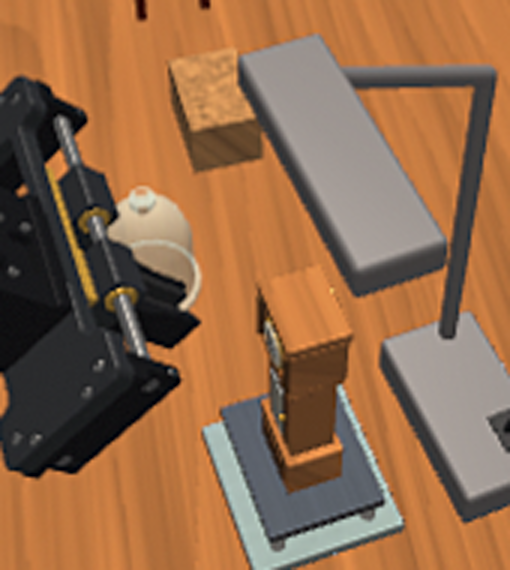

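The hood is true on the case and the fingers are almost shut. Moving over the hood top, about 9 mm above it.

>>> step_arm:
  steps:
    - [1, 0, 0.19, 0.23, 0, 0, 0]
    - [1, 0, 0.2, 0.23, 0, 0, 0]
    - [1, 0, 0.19, 0.24, 0, 0, 0]
    - [1, 0, 0.19, 0.23, 0, 0, 0]
    - [1, 0, 0.2, 0.23, 0, 0, 0]
    - [1, 0, 0.19, 0.23, 0, 0, 0]
    - [1, 0, 0.2, 0.23, 0, 0, 0]
    - [1, 0, 0.19, 0.23, 0, 0, 0]
    - [1, 0, 0.19, 0.24, 0, 0, 0]
    - [1, 0, 0.2, 0.23, 0, 0, 0]

```text
time: 26.05
position: [0.4288, -0.1872, 0.3445]
tool_rot: [0.605, 0.711, 0.272, 0.233]
ft_force: [0.3, -0.2, -0.3]
grip_width: 0.0005
```

```bash
python3 - <<'E'
from plan import *
show(); s=V('side'); s.crop(280,380,250,350,5.5,'pics/s13.png'); show(); s=V('top');s.crop(340,440,210,310,5.5,'pics/t13.png'); show()
o,p,R=cur(); print('down 1mm in tool units', R.inv().apply([0,0,-.001/.025]).round(4)); print('edge',p+R.apply([0,-.0095,.182]))
E
```

```text
t 26.05 G [ 0.537  -0.1701  0.2225] z [ 0.66   0.104 -0.744] x [-0.159   0.9873 -0.0027] F [ 0.3  -0.22 -0.34] M [-0.026  0.451 -0.063] w 0.0005 q [-0.8   0.41  2.07  1.29  0.61  2.66]
t 26.1 G [ 0.5379 -0.1702  0.2227] z [ 0.661  0.105 -0.743] x [-0.1596  0.9872 -0.0031] F [-0.1   0.14  0.01] M [-0.004  0.442 -0.03 ] w 0.0004 q [-0.8   0.41  2.07  1.29  0.61  2.66]
t 26.15 G [ 0.5373 -0.1701  0.2226] z [ 0.661  0.105 -0.743] x [-0.16    0.9871 -0.0032] F [-0.7  -0.44 -0.56] M [-0.017  0.445  0.027] w 0.0003 q [-0.8   0.41  2.07  1.29  0.61  2.66]
down 1mm in tool units [ 0.0001 -0.0267  0.0297]
edge [ 0.54222956 -0.16938215  0.20290824]
```

View pics/s13.png

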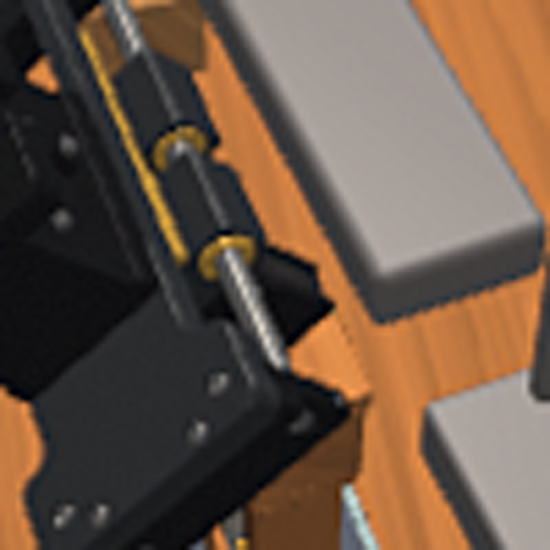

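View pics/t13.png

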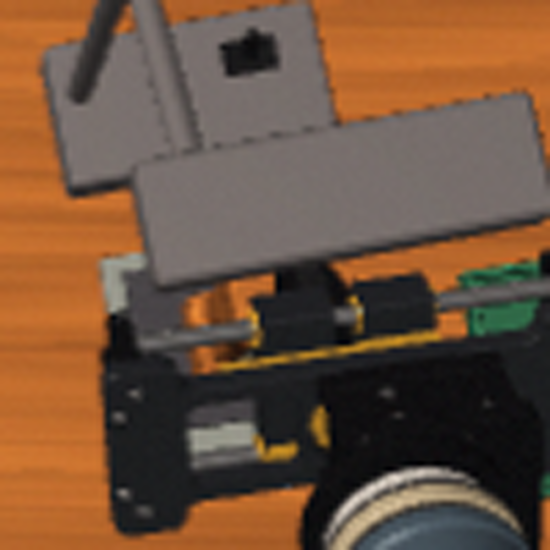

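Both views show the tool in front of and clear of the lamp head, with the tip over the hood. Lowering 6 mm gently.

>>> step_arm:
  steps:
    - [1, 0, -0.016, 0.018, 0, 0, 0]
    - [1, 0, -0.016, 0.018, 0, 0, 0]
    - [1, 0, -0.016, 0.018, 0, 0, 0]
    - [1, 0, -0.016, 0.018, 0, 0, 0]
    - [1, 0, -0.016, 0.018, 0, 0, 0]
    - [1, 0, -0.016, 0.018, 0, 0, 0]
    - [1, 0, -0.016, 0.018, 0, 0, 0]
    - [1, 0, -0.016, 0.018, 0, 0, 0]
    - [1, 0, -0.016, 0.018, 0, 0, 0]
    - [1, 0, -0.016, 0.018, 0, 0, 0]

```text
time: 27.15
position: [0.4282, -0.1873, 0.3386]
tool_rot: [0.605, 0.711, 0.272, 0.233]
ft_force: [0.1, -0.8, -0.1]
grip_width: 0.0002
```

>>> step_arm:
  steps:
    - [1, 0, -0.008, 0.009, 0, 0, 0]
    - [1, 0, -0.008, 0.009, 0, 0, 0]
    - [1, 0, -0.008, 0.009, 0, 0, 0]
    - [1, 0, -0.008, 0.009, 0, 0, 0]
    - [1, 0, -0.008, 0.009, 0, 0, 0]
    - [1, 0, -0.008, 0.009, 0, 0, 0]
    - [1, 0, 0, 0, 0, 0, 0]
    - [1, 0, 0, 0, 0, 0, 0]
    - [1, 0, 0, 0, 0, 0, 0]
    - [1, 0, 0, 0, 0, 0, 0]

```text
time: 28.15
position: [0.4282, -0.1873, 0.3368]
tool_rot: [0.605, 0.711, 0.272, 0.233]
ft_force: [-0.6, -0.0, 0.6]
grip_width: 0.0004
```

```bash
python3 - <<'E'
from plan import *
show(); s=V('side'); s.crop(280,380,250,350,5.5,'pics/s14.png'); show()
o,p,R=cur(); print('edge',p+R.apply([0,-.0095,.182]))
E
```

```text
t 28.15 G [ 0.5365 -0.1702  0.2149] z [ 0.66   0.104 -0.744] x [-0.1591  0.9873 -0.0029] F [-0.59 -0.02  0.63] M [-0.013  0.421 -0.041] w 0.0004 q [-0.8   0.42  2.08  1.32  0.6   2.62]
t 28.2 G [ 0.5365 -0.1702  0.2149] z [ 0.66   0.104 -0.744] x [-0.1591  0.9873 -0.0029] F [-1.18 -1.02  1.32] M [0.031 0.367 0.043] w 0.0003 q [-0.8   0.42  2.08  1.32  0.6   2.62]
edge [ 0.54139974 -0.16946913  0.19512275]
```

View pics/s14.png

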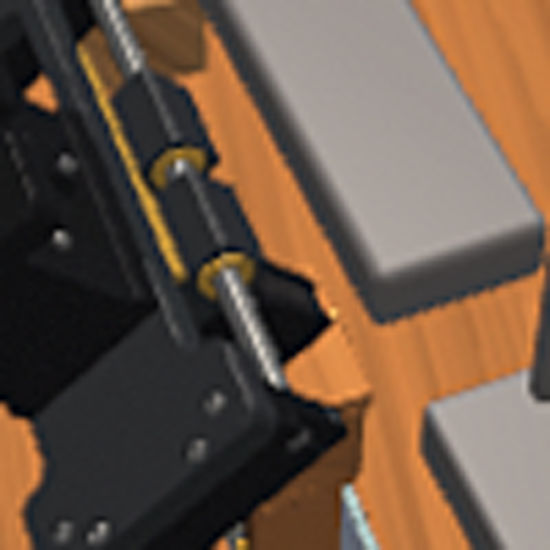

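>>> step_arm:
  steps:
    - [1, 0, -0.008, 0.009, 0, 0, 0]
    - [1, 0, -0.008, 0.009, 0, 0, 0]
    - [1, 0, -0.008, 0.009, 0, 0, 0]
    - [1, 0, -0.008, 0.009, 0, 0, 0]
    - [1, 0, -0.008, 0.009, 0, 0, 0]
    - [1, 0, 0, 0, 0, 0, 0]
    - [1, 0, 0, 0, 0, 0, 0]
    - [1, 0, 0, 0, 0, 0, 0]
    - [1, 0, 0, 0, 0, 0, 0]
    - [1, 0, 0, 0, 0, 0, 0]

```text
time: 29.2
position: [0.4282, -0.1874, 0.3353]
tool_rot: [0.605, 0.711, 0.272, 0.233]
ft_force: [0.0, 0.4, 1.5]
grip_width: 0.0004
```

```bash
python3 - <<'E'
from plan import *
show(); V('side'); show(); V('side'); show()
o,p,R=cur(); print('edge',p+R.apply([0,-.0095,.182]))
E
```

```text
t 29.2 G [ 0.5365 -0.1703  0.2134] z [ 0.66   0.104 -0.744] x [-0.159   0.9873 -0.0028] F [0.   0.38 1.48] M [ 0.054  0.301 -0.005] w 0.0004 q [-0.8   0.43  2.08  1.33  0.6   2.61]
t 29.25 G [ 0.5365 -0.1703  0.2134] z [ 0.66   0.104 -0.744] x [-0.159   0.9873 -0.0028] F [-0.56  0.38  2.26] M [ 0.027  0.258 -0.026] w 0.0005 q [-0.8   0.43  2.08  1.33  0.6   2.61]
t 29.3 G [ 0.5365 -0.1703  0.2134] z [ 0.66   0.104 -0.744] x [-0.159   0.9873 -0.0029] F [ 0.41 -0.06  2.14] M [ 0.022  0.213 -0.025] w 0.0009 q [-0.8   0.43  2.08  1.33  0.6   2.61]
edge [ 0.54143546 -0.16953185  0.19362326]
```

>>> step_arm:
  steps:
    - [1, 0, -0.016, 0.018, 0, 0, 0]
    - [1, 0, -0.016, 0.018, 0, 0, 0]
    - [1, 0, -0.016, 0.018, 0, 0, 0]
    - [1, 0, -0.016, 0.018, 0, 0, 0]
    - [1, 0, 0, 0, 0, 0, 0]
    - [1, 0, 0, 0, 0, 0, 0]
    - [1, 0, 0, 0, 0, 0, 0]
    - [1, 0, 0, 0, 0, 0, 0]
    - [1, 0, 0, 0, 0, 0, 0]
    - [1, 0, 0, 0, 0, 0, 0]

```text
time: 30.3
position: [0.4282, -0.1873, 0.3329]
tool_rot: [0.605, 0.711, 0.272, 0.233]
ft_force: [-0.7, 0.6, 4.4]
grip_width: 0.0004
```

```bash
python3 - <<'E'
from plan import *
show(); V('side'); show(); V('side'); show(); s=V('side');s.crop(280,380,250,400,5,'pics/s15.png')
o,p,R=cur(); print('edge',p+R.apply([0,-.0095,.182]))
E
```

```text
t 30.3 G [ 0.5365 -0.1703  0.211 ] z [ 0.66   0.104 -0.744] x [-0.1591  0.9873 -0.0029] F [-0.7   0.58  4.37] M [0.047 0.091 0.068] w 0.0004 q [-0.8   0.43  2.08  1.34  0.6   2.6 ]
t 30.35 G [ 0.5365 -0.1702  0.211 ] z [ 0.66   0.104 -0.744] x [-0.1591  0.9873 -0.0029] F [-0.49  0.08  4.7 ] M [0.164 0.077 0.053] w 0.0007 q [-0.8   0.43  2.08  1.34  0.6   2.6 ]
t 30.4 G [ 0.5365 -0.1702  0.211 ] z [ 0.66   0.104 -0.744] x [-0.1591  0.9873 -0.0029] F [-1.2  -0.02  3.85] M [0.106 0.045 0.047] w 0.0005 q [-0.8   0.43  2.08  1.34  0.6   2.6 ]
edge [ 0.5414586  -0.16952036  0.19122289]
```

About 1 N/mm, now at 5 N including the hood's weight. Adding 4.5 mm for about 10 N.

>>> step_arm:
  steps:
    - [1, 0, -0.015, 0.017, 0, 0, 0]
    - [1, 0, -0.015, 0.017, 0, 0, 0]
    - [1, 0, -0.015, 0.017, 0, 0, 0]
    - [1, 0, -0.015, 0.017, 0, 0, 0]
    - [1, 0, -0.015, 0.017, 0, 0, 0]
    - [1, 0, -0.015, 0.017, 0, 0, 0]
    - [1, 0, -0.015, 0.017, 0, 0, 0]
    - [1, 0, -0.015, 0.017, 0, 0, 0]
    - [1, 0, 0, 0, 0, 0, 0]
    - [1, 0, 0, 0, 0, 0, 0]

```text
time: 31.45
position: [0.4283, -0.1873, 0.3287]
tool_rot: [0.605, 0.711, 0.272, 0.233]
ft_force: [-3.8, 0.1, 7.6]
grip_width: 0.0006
```

```bash
python3 - <<'E'
from plan import *
show(); V('side'); show(); s=V('side'); show(); s.crop(280,380,250,400,4,'pics/s16.png')
E
```

```text
t 31.45 G [ 0.5367 -0.1702  0.2069] z [ 0.661  0.104 -0.743] x [-0.1591  0.9873 -0.0029] F [-3.81  0.05  7.55] M [ 0.139 -0.062  0.077] w 0.0006 q [-0.8   0.44  2.08  1.36  0.6   2.57]
t 31.5 G [ 0.5367 -0.1702  0.2069] z [ 0.661  0.104 -0.743] x [-0.159   0.9873 -0.003 ] F [-3.63  0.2   8.26] M [ 0.152 -0.085  0.09 ] w 0.0005 q [-0.8   0.44  2.08  1.36  0.6   2.57]
t 31.55 G [ 0.5367 -0.1702  0.2069] z [ 0.661  0.104 -0.743] x [-0.1591  0.9873 -0.003 ] F [-3.3  -0.06  7.72] M [ 0.167 -0.1    0.096] w 0.0004 q [-0.8   0.44  2.08  1.36  0.6   2.57]
```

Fx has built up to -3.5 N from a slight forward creep. Easing the tip back 0.1 mm so the push stays vertical.

>>> step_arm:
  steps:
    - [1, 0, -0.003, -0.0026, 0, 0, 0]
    - [1, 0, 0, 0, 0, 0, 0]
    - [1, 0, 0, 0, 0, 0, 0]
    - [1, 0, 0, 0, 0, 0, 0]
    - [1, 0, 0, 0, 0, 0, 0]
    - [1, 0, 0, 0, 0, 0, 0]
    - [1, 0, 0, 0, 0, 0, 0]
    - [1, 0, 0, 0, 0, 0, 0]
    - [1, 0, 0, 0, 0, 0, 0]
    - [1, 0, 0, 0, 0, 0, 0]

```text
time: 32.55
position: [0.4282, -0.1874, 0.3288]
tool_rot: [0.605, 0.711, 0.272, 0.233]
ft_force: [-1.2, 0.6, 8.1]
grip_width: 0.0001
```

```bash
python3 - <<'E'
from plan import *
show(); V('side'); show(); s=V('side'); show(); s.crop(280,380,250,400,4,'pics/s17.png'); w=V('wrist'); cv2.imwrite('pics/w17.png',w.p[:,:,::-1])
E
```

```text
t 32.55 G [ 0.5366 -0.1702  0.2069] z [ 0.661  0.104 -0.743] x [-0.1591  0.9873 -0.0029] F [-1.22  0.56  8.11] M [ 0.15  -0.155  0.082] w 0.0001 q [-0.8   0.44  2.08  1.36  0.6   2.57]
t 32.6 G [ 0.5366 -0.1703  0.2069] z [ 0.661  0.104 -0.743] x [-0.1591  0.9873 -0.003 ] F [-1.75 -0.19  7.94] M [ 0.113 -0.131  0.086] w 0.0003 q [-0.8   0.44  2.08  1.36  0.6   2.57]
t 32.65 G [ 0.5367 -0.1703  0.2069] z [ 0.661  0.104 -0.743] x [-0.1591  0.9873 -0.003 ] F [-2.13 -0.14  8.32] M [ 0.124 -0.116  0.097] w 0.0004 q [-0.8   0.44  2.08  1.36  0.6   2.57]
```

View pics/s17.png

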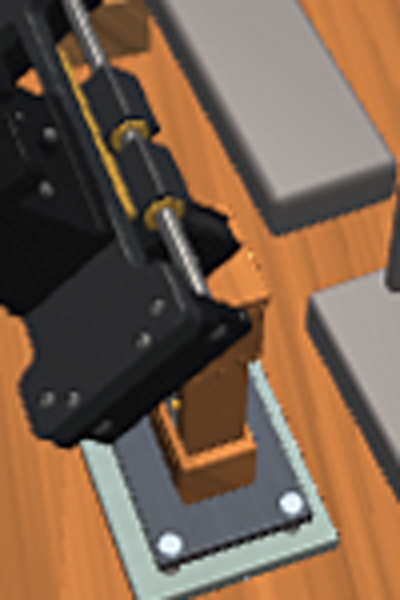

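View pics/w17.png

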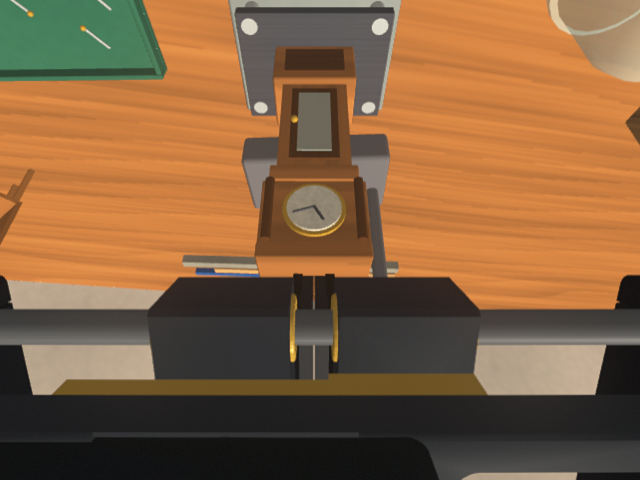

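The wrist view shows the hood level on the case with the platen sunk. The platen's post heads are visible at (250,27) and (379,27), and the dial is at (314,210). Force is steady at about 9 N. A touch more, about one more second, then lift.

>>> step_arm:
  steps:
    - [1, 0, -0.015, 0.0135, 0, 0, 0]
    - [1, 0, 0, 0, 0, 0, 0]
    - [1, 0, 0, 0, 0, 0, 0]
    - [1, 0, 0, 0, 0, 0, 0]
    - [1, 0, 0, 0, 0, 0, 0]
    - [1, 0, 0, 0, 0, 0, 0]
    - [1, 0, 0, 0, 0, 0, 0]
    - [1, 0, 0, 0, 0, 0, 0]
    - [1, 0, 0, 0, 0, 0, 0]
    - [1, 0, 0, 0, 0, 0, 0]

```text
time: 33.7
position: [0.4282, -0.1874, 0.3283]
tool_rot: [0.605, 0.711, 0.272, 0.234]
ft_force: [-2.2, 0.5, 8.7]
grip_width: 0.0006
```

```bash
python3 - <<'E'
from plan import *
show()
o,p,R=cur(); print('up 1mm', R.inv().apply([0,0,.04]).round(4))
E
```

```text
t 33.7 G [ 0.5366 -0.1703  0.2065] z [ 0.661  0.104 -0.743] x [-0.1591  0.9873 -0.003 ] F [-2.23  0.49  8.74] M [ 0.161 -0.216  0.053] w 0.0006 q [-0.8   0.44  2.08  1.36  0.6   2.57]
up 1mm [-0.0001  0.0268 -0.0297]
```

Lifting straight up.

>>> step_arm:
  steps:
    - [1, 0, 0.0268, -0.0297, 0, 0, 0]
    - [1, 0, 0.0268, -0.0297, 0, 0, 0]
    - [1, 0, 0.0268, -0.0297, 0, 0, 0]
    - [1, 0, 0.0268, -0.0297, 0, 0, 0]
    - [1, 0, 0.0268, -0.0297, 0, 0, 0]
    - [1, 0, 0.0268, -0.0297, 0, 0, 0]
    - [1, 0, 0.0268, -0.0297, 0, 0, 0]
    - [1, 0, 0.0268, -0.0297, 0, 0, 0]
    - [1, 0, 0.0268, -0.0297, 0, 0, 0]
    - [1, 0, 0.0268, -0.0297, 0, 0, 0]

```text
time: 34.7
position: [0.4279, -0.1873, 0.3375]
tool_rot: [0.605, 0.711, 0.271, 0.233]
ft_force: [-0.2, -0.8, -0.1]
grip_width: 0.0004
```

>>> step_arm:
  steps:
    - [1, 0, 0.03, -0.1, 0, 0, 0]
    - [1, 0, 0.03, -0.1, 0, 0, 0]
    - [1, 0, 0, -0.3, 0, 0, 0]
    - [1, 0, 0, -0.4, 0, 0, 0]
    - [1, 0, 0, -0.4, 0, 0, 0]
    - [1, 0, 0, -0.4, 0, 0, 0]
    - [1, 0, 0, -0.4, 0, 0, 0]
    - [1, 0, 0, -0.4, 0, 0, 0]
    - [1, 0, 0, -0.4, 0, 0, 0]
    - [1, 0, 0, -0.3, 0, 0, 0]

```text
time: 35.7
position: [0.3758, -0.1956, 0.3991]
tool_rot: [0.605, 0.711, 0.271, 0.233]
ft_force: [0.4, -0.3, 0.2]
grip_width: 0.0006
```

```bash
python3 - <<'E'
from plan import *
show(); s=V('side'); cv2.imwrite('pics/s18.png',s.p[:,:,::-1]); s.crop(230,400,210,400,3,'pics/s18c.png')
w=V('wrist'); cv2.imwrite('pics/w18.png',w.p[:,:,::-1]); t=V('top'); show()
def rect(n,v,box,z0,z1):
    uv,X,c=v.cloud(*box); m=(X[:,2]>z0)&(X[:,2]<z1)&(X[:,0]>.42); Y=X[m]
    r=cv2.minAreaRect(Y[:,:2].astype(np.float32)); A=np.linalg.lstsq(np.c_[Y[:,:2],np.ones(len(Y))],Y[:,2],rcond=None)[0]
    print(n,len(Y),np.round(r[0],4),np.round(r[1],4),round(r[2],2),np.median(Y[:,2]).round(4),'slope',A[:2].round(3))
rect('hood top',s,(310,352,292,345),.188,.2)
rect('platen T',t,(350,412,245,300),.034,.045)
rect('jar T',t,(295,332,284,318),.02,.12); rect('table T',t,(145,210,255,300),.055,.07); rect('tray',t,(415,490,245,305),.003,.02)
E
```

```text
t 35.7 G [ 0.4841 -0.1786  0.2772] z [ 0.661  0.104 -0.744] x [-0.1588  0.9873 -0.0034] F [ 0.39 -0.29  0.2 ] M [-0.007  0.425 -0.038] w 0.0006 q [-0.93  0.24  2.1   1.08  0.74  2.81]
t 35.85 G [ 0.4845 -0.1788  0.2769] z [ 0.661  0.103 -0.743] x [-0.1584  0.9874 -0.0039] F [-0.75  0.42  0.31] M [-0.03   0.416  0.035] w 0.0005 q [-0.93  0.24  2.1   1.08  0.73  2.81]
hood top 640 [ 0.5439 -0.1701] [0.0388 0.0529] 8.03 0.194 slope [0.01  0.017]
platen T 437 [ 0.5454 -0.1704] [0.0754 0.0962] 8.39 0.0381 slope [ 0.006 -0.001]
jar T 536 [0.4697 0.0026] [0.0615 0.0617] 0.61 0.0739 slope [ 0.192 -0.019]
table T 1522 [0.5207 0.3433] [0.075  0.1237] 4.61 0.0619 slope [0.001 0.003]
tray 1329 [ 0.5516 -0.352 ] [0.191  0.1546] 87.17 0.0057 slope [0.001 0.002]
```

View pics/s18c.png

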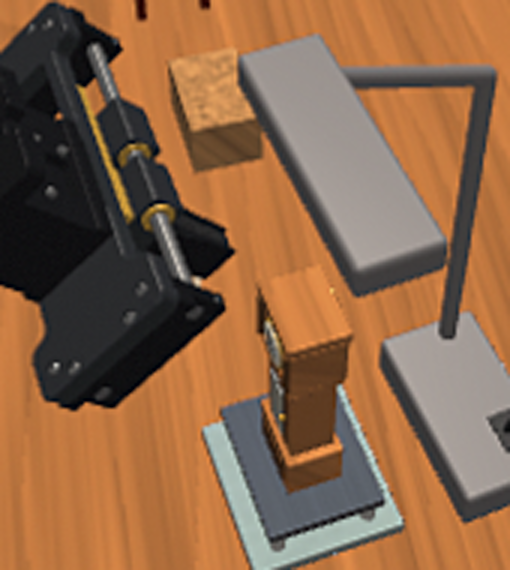

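View pics/w18.png

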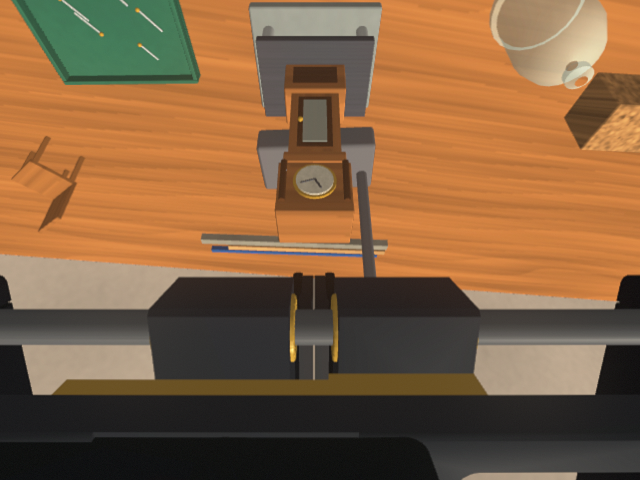

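The hood is level, centred and square; the stand has sprung back up and the tool is clear. Handing in.

```bash
python3 -c "
from rig import robot
print(robot.hand_in())"
```

```text
the job is handed in; nothing more can be done
None
```

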